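Set the code dials and slide the beam-shutter rod home

ROBOT

A 6-joint arm with a two-finger parallel gripper is mounted at the origin on the work surface. World frame = base frame: x ahead of the robot, y to its left, z up, the work surface at z = 0. Lengths are in m, angles in rad, forces in N, time in s.
With the tool pointing down it reaches from about 0.325 to 0.75 m from the base axis. Payload 7.6 kg.
Tool frame: the origin (TCP) lies midway between the tips of the shut fingers; the grasp point (between the pads) lies 19 mm behind it; y points along the fingers, z is the direction in which the jaws open and shut, and the axes are right-handed (so a half turn about y gives the same grasp; the last joint's range is limited). The gripper opens to 85 mm and grips with 20 to 120 N. Pads are 22 mm wide; open, the fingers measure 114 mm over their backs; the gripper's body (76 mm by 85 mm) begins 54 mm behind the grasp point. The pads swing forward as they close: fully open they stand 13 mm farther back than shut.
Start: joints at [-1.283, 0.052, 1.401, -0, 1.689, -0.07], TCP at [0.184, -0.492, 0.211] pointing down, gripper open.
Joint ranges: [-2.9, 2.9], [-0.91, 2.17], [0.12, 2.37], [-1.06, 4.2], [0.26, 2.73], [-2.93, 2.93]. Speed limits (rad/s): [2.57, 2.57, 3.01, 3.14, 3.14, 3.14].

INTERFACE

Orientations are given as a 3x3 rotation matrix whose columns are the frame's x, y, z axes.
In Python, from plant import telemetry, eyes, job_done gives the robot as it stands.
- The arm moves only by the shell command python3 -m creep 'ROWS'. ROWS is JSON, a list of rows, each a list of 7 numbers: the opening, from 0 (shut) to 1 (fully open), then the shift along the tool's x, y, z in mm, then the turn, a rotation vector about the tool's x, y, z in rad. In form: [[fingers, x, y, z, wx, wy, wz], ...]. A call has 1 to 5 rows; each row is the pose to reach, as a shift and turn from the pose commanded when the call began, along the tool's axes at that moment; what a row does not reach only later rows make up. A row lasts 1/8 s, in which the tool goes at most 62.5 mm and 10.7 degrees, less where a joint would pass 70% of its speed; a pose out of reach is approached as far as the arm can. A call with a gripper value outside its range is refused whole. The fingers move at their own pace and stop on an object; the grip force is fixed at half the most. Time passes only in rows, so rows that repeat a pose let the fingers close. It gives the time, the measured TCP pose, the force and the opening at its end, in the units of the state.
- telemetry.get_state(): the state, without advancing time (a new reading comes with each control period).
- eyes.snapshot(name): name is "scene" or "top" or "wrist"; returns the picture (480x640x3 uint8, red, green, blue); there is no depth.
- eyes.camera_params(name): a dict with "mtx" (3x3 intrinsics, pixels), "T" (4x4, takes a point from camera to world coordinates). Camera axes: x right, y down, z forward; pixel columns grow to the right and rows downward; lengths in m; the calibration is good to about 2 mm. A picture is of the moment at which its call begins: read the wrist's pose just before it. camera_params takes no time and is no camera call; for the wrist camera it gives the pose at the moment of the call.
- job_done(): hands the job in, once; it reports no verdict.
The state is a dict: "time": time; "joint_pos": joint angles; "qd": joint speeds; "joint_efforts": joint torques, N m; "eef_pos": TCP position; "eef_rot": TCP orientation; "wrist_force": force on the tool from outside, world axes, zero at the start; "wrist_torque": the same for the moment, N m; "opening": opening from 0.0 (shut) to 1.0 (fully open).
Only numpy, scipy, OpenCV 4.12 (cv2) and the standard library are available. Lean on these libraries where they do the work, as an engineer would, in place of code of your own. Each camera call takes 0.05 s, during which the arm holds its last target.

TASK

Close the laser's beam-shutter lock: turn each of the three code dials until its red post stands at the green mark beside it. Then push the long steel rod gently into the bore (the bridge leaves too little room for one push, so you will have to take hold again further back) until it is fully home against the bottom. Leave the dials on their marks, disturb nothing else on the bench and let go.

Things in the scene. Friction and masses are not known exactly. Their poses are not given: they have to be found in the camera images.
- lock: Fixed lock unit. Origin on the bench under the rod's line; z up, y along the rod from the housing (-y) to the bare rod (+y). Black base plate 90 x 410 x 10 mm. Grey housing: y -225 to -10 mm, 80 mm wide, deck 66 mm high, dials at y -48, -116, -184 mm. Rear bridge, closed over the rod: y 140 to 170 mm, 36 mm wide, 64 mm high. Between them the rod is bare, its underside 33 mm over the plate.
- bore_mouth (a point): Centre of the bore's mouth in the housing's +y face, 48 mm above the bench. The bore, about 12 mm wide, runs 199 mm deep towards the lock's -y, through brass gates under the dials: a dial off its mark by more than about 0.15 rad can block the rod; less is pushed straight by the rod's round tip.
- dial_a_axis (a point): Dial nearest the bare rod: point on its vertical axis, on the disc's top, 72 mm above the bench. Steel disc 50 mm across, 6 mm thick; an upright red post, 9 mm in diameter, stands 19 mm from the axis, its top 23 mm above the disc. Push the post sideways to turn the dial: stiff friction (about 4 N at the post), no clicks, it stays where it is left.
- dial_b_axis (a point): The same for the middle dial.
- dial_c_axis (a point): The same for the dial furthest from the bare rod.
- dial_a_post (a point): Centre of the top of dial a's red post.
- dial_b_post (a point): Centre of the top of dial b's red post.
- dial_c_post (a point): Centre of the top of dial c's red post.
- dial_a (a joint): Angle of dial a (rad): 0 when the post points from the axis along the lock's +x, growing counter-clockwise seen from above, between -3 and 3. Its green mark is at 0.9.
- dial_b (a joint): Angle of dial b, counted the same way. Its green mark is at -1.1.
- dial_c (a joint): Angle of dial c, counted the same way. Its green mark is at 2.6.
- rod_center (a point): Middle of the loose steel rod: 10 mm diameter, 275 mm long, round ends, 150 g, level along the lock's y, axis 48 mm above the bench. At first its tip is about 1 cm inside the bore, its tail through the bridge. A blue band 8 mm wide starts 199 mm from the tip: home, it lies just outside the housing's face, 76 mm of rod outside. Out of the bridge and let go early, its tail sags a little.
- rod_tip (a point): The rod's leading end, on its axis.

How it is judged:
By the outcome, as a careful person would: the job done as asked, in the order asked, and still so for the second after the job is handed in, with the robot touching nothing.
It also fails if it takes over 72 s, if anything falls off the work surface, if the arm or the gripper's body presses on something with over 40 N, if the wrist force passes 120 N, or if a joint passes its speed limit or range.

## Working session

There is one attempt and no reset: what is moved stays moved. The work goes in short steps, Python scripts to look and compute and a shell command to move; the robot and the scene stay as the last step left them, time stands still between calls to the robot, and variables do not carry over. Pictures are saved under pics/ and viewed, and the job is handed in when it is done.

```bash
ls; mkdir -p pics; python3 - <<'E'
from plant import telemetry, eyes
import cv2, numpy as np
s=telemetry.get_state(); print(s['time'],s['eef_pos'],np.round(s['eef_rot'],3),s['opening'])
for n in ("scene","top"):
    p=eyes.camera_params(n); print(n,np.round(p['mtx'],1).tolist(),np.round(p['T'],3).tolist())
    cv2.imwrite(f'pics/{n}0.png',eyes.snapshot(n)[:,:,::-1])
E
```

```text
pics
0.0 [ 0.18380659 -0.49141021  0.20986676] [[-0.937 -0.     0.35 ]
 [-0.35   0.002 -0.937]
 [-0.    -1.    -0.002]] 0.9974893287687878
scene [[485.4, 0.0, 325.6], [0.0, 485.4, 243.3], [0.0, 0.0, 1.0]] [[0.57, 0.642, -0.513, 0.903], [0.822, -0.446, 0.354, -0.261], [-0.001, -0.623, -0.782, 0.601], [0.0, 0.0, 0.0, 1.0]]
top [[573.3, 0.0, 321.3], [0.0, 573.3, 245.9], [0.0, 0.0, 1.0]] [[-0.016, -0.99, 0.14, 0.454], [-1.0, 0.014, -0.015, -0.008], [0.013, -0.14, -0.99, 0.817], [0.0, 0.0, 0.0, 1.0]]
```

View pics/scene0.png

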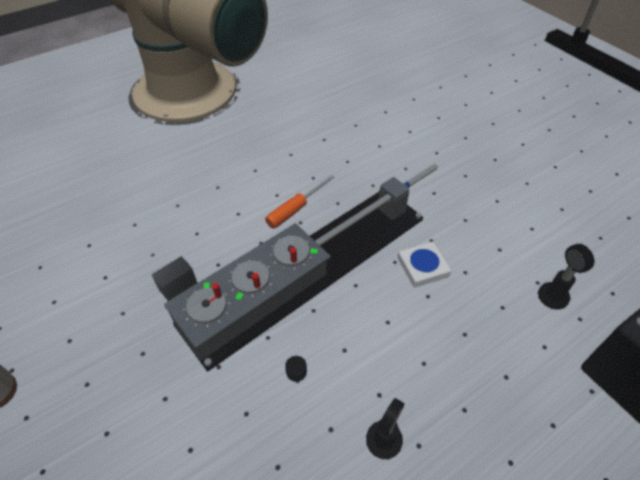

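View pics/top0.png

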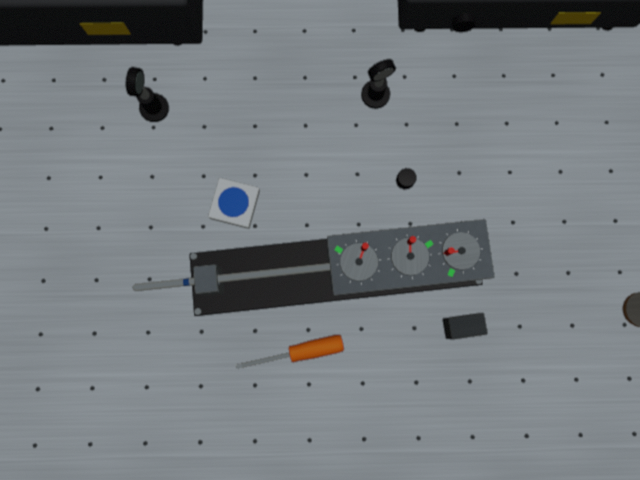

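The top view shows the lock nearly along world y. Its dials are at about (359,261), (410,256) and (461,250), and the rod's tail is at (135,287). The scene view agrees. Next I'll measure.

```bash
cat > h.py <<'E'
import cv2, numpy as np
from plant import telemetry, eyes
def ray(n,u,v,z,P=None):
    P=P or eyes.camera_params(n); T=P['T']; d=T[:3,:3]@np.linalg.solve(P['mtx'],[u,v,1.]); o=T[:3,3]
    return o+d*(z-o[2])/d[2]
def proj(n,X,P=None):
    P=P or eyes.camera_params(n);T=P['T'];c=T[:3,:3].T@(np.asarray(X)-T[:3,3]);q=P['mtx']@c;return q[:2]/q[2]
def blobs(im,lo,hi,amin=8):
    h=cv2.cvtColor(im,cv2.COLOR_RGB2HSV);m=np.zeros(h.shape[:2],np.uint8)
    for a,b in zip(lo,hi): m|=cv2.inRange(h,np.array(a),np.array(b))
    n,l,st,c=cv2.connectedComponentsWithStats(m)
    return [(st[i],c[i],l==i) for i in range(1,n) if st[i][4]>=amin]
RED=([(0,130,60),(172,130,60)],[(6,255,255),(180,255,255)]); GRN=([(50,130,80)],[(75,255,255)]); BLU=([(100,120,40)],[(125,255,255)])
E
python3 - <<'E'
from h import *
for n in('top','scene'):
    im=cv2.imread(f'pics/{n}0.png')[:,:,::-1].copy()
    for k,c in(('red',RED),('grn',GRN),('blu',BLU)):
        for st,ce,_ in blobs(im,*c):
            print(n,k,st,np.round(ce,1),np.round(ray(n,*ce,{'red':.095,'grn':.066,'blu':.048}[k]),4))
im=cv2.imread('pics/top0.png');cv2.imwrite('pics/topz.png',cv2.resize(im[210:310,320:500],None,fx=4.4,fy=4.4,interpolation=cv2.INTER_CUBIC))
im=cv2.imread('pics/scene0.png');cv2.imwrite('pics/scz.png',cv2.resize(im[220:350,160:340],None,fx=4.4,fy=4.4,interpolation=cv2.INTER_CUBIC))
E
```

```text
top red [408 236   8  16  59] [411.2 241.4] [ 0.56   -0.1339  0.095 ]
top red [360 243   9  16  54] [363.5 248.4] [ 0.5518 -0.0727  0.095 ]
top red [447 248  11   7  44] [450.9 250.7] [ 0.5473 -0.1841  0.095 ]
top grn [425 240   8   8  38] [428.7 243.5] [ 0.561  -0.1621  0.066 ]
top grn [335 246   8   7  38] [338.1 249.1] [ 0.5553 -0.0417  0.066 ]
top grn [448 268   7   9  39] [450.8 272.1] [ 0.5225 -0.1897  0.066 ]
top blu [219 188  29  29 675] [233.  201.7] [0.6252 0.1    0.048 ]
top blu [183 279   6   6  29] [185.4 281.6] [0.5168 0.1631 0.048 ]
scene red [290 247   6  15  69] [292.9 253.5] [ 0.5613 -0.0772  0.095 ]
scene red [252 273   7  14  72] [255.4 279. ] [ 0.5685 -0.1376  0.095 ]
scene red [210 283  11  19  84] [215.7 290.3] [ 0.5553 -0.1863  0.095 ]
scene grn [310 249   8   5  35] [313.6 251. ] [ 0.5545 -0.0407  0.066 ]
scene grn [204 283   6   5  28] [206.3 285. ] [ 0.5208 -0.1884  0.066 ]
scene grn [236 293   7   7  38] [239.  295.7] [ 0.5601 -0.161   0.066 ]
scene blu [406 183   3   3   8] [407.1 183.9] [0.5154 0.1667 0.048 ]
scene blu [411 250  28  22 483] [424.3 260.2] [0.6459 0.0863 0.048 ]
```

View pics/topz.png

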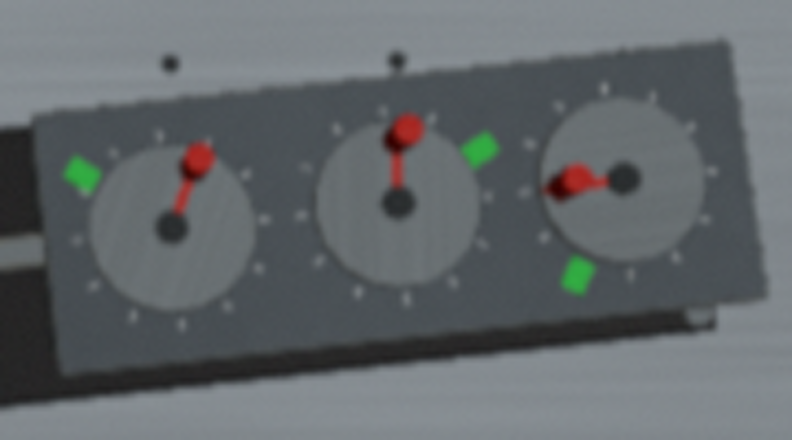

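View pics/scz.png

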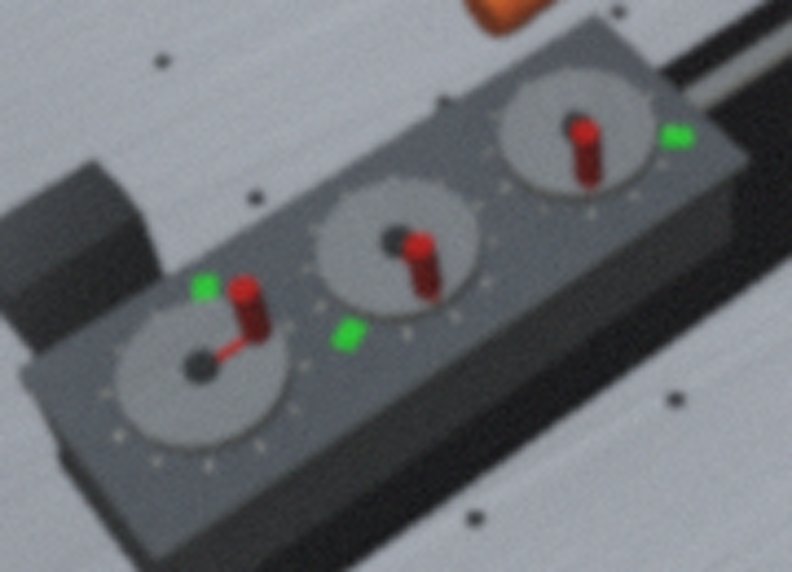

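```bash
cat > m.py <<'E'
from h import *
z=lambda l,o:[((a+.5)/4.4-.5+o[0],(b+.5)/4.4-.5+o[1]) for a,b in l]
H={'top':z([(172,227),(398,203),(624,178)],(320,210)),'scene':z([(577,126),(397,241),(201,366)],(160,220))}
Pt={'top':z([(201,156),(408,128),(578,177)],(320,210)),'scene':z([(586,131),(420,246),(245,290)],(160,220))}
r={}
for n in H:
    h=np.array([ray(n,*p,.072) for p in H[n]]);q=np.array([ray(n,*p,.095) for p in Pt[n]]);r[n]=(h,q)
    d=h[0]-h[2];print(n,np.round(h[:,:2]*1e3,1).tolist(),np.round(q[:,:2]*1e3,1).tolist(),'len',np.linalg.norm(d))
h=(r['top'][0]+r['scene'][0])/2;q=(r['top'][1]+r['scene'][1])/2
Y=h[0]-h[2];Y/=np.linalg.norm(Y);X=np.array([Y[1],-Y[0],0]);O=h.mean(0)+.116*Y;O[2]=0
print('Y',Y,'yaw',np.arctan2(-Y[0],Y[1]),'O',O)
for n in('top','scene'):
  for hh in (r[n][0],h):
    v=r[n][1]-hh;print(n,[(round(np.arctan2(a@Y,a@X),3),round(np.linalg.norm(a[:2])*1e3,1)) for a in v])
v=q-h;print('avg',[(round(np.arctan2(a@Y,a@X),3),round(np.linalg.norm(a[:2])*1e3,1)) for a in v])
np.savez('lock.npz',O=O,X=X,Y=Y)
for i,g in enumerate((.9,-1.1,2.6)):
    c=O+Y*(-.048-.068*i);t=c+.019*(np.cos(g)*X+np.sin(g)*Y);print('axis',c[:2]*1e3,'target',t[:2]*1e3)
E
python3 m.py
```

```text
top [[538.1, -68.0], [544.3, -135.7], [550.9, -203.7]] [[556.1, -75.1], [563.4, -135.5], [548.4, -184.3]] len 0.1362789467412659
scene [[536.4, -66.4], [542.7, -134.4], [548.9, -202.3]] [[555.5, -73.7], [563.7, -135.3], [548.6, -183.5]] len 0.13643750225273438
Y [-0.09253572  0.99570937  0.        ] yaw 0.09266829775149002 O [ 0.53283389 -0.01957073  0.        ]
top [(np.float64(-0.469), np.float64(19.3)), (np.float64(-0.083), np.float64(19.1)), (np.float64(1.607), np.float64(19.6))]
top [(np.float64(-0.49), np.float64(20.4)), (np.float64(-0.117), np.float64(19.9)), (np.float64(1.56), np.float64(18.7))]
scene [(np.float64(-0.457), np.float64(20.4)), (np.float64(-0.138), np.float64(21.0)), (np.float64(1.493), np.float64(18.8))]
scene [(np.float64(-0.433), np.float64(19.4)), (np.float64(-0.107), np.float64(20.2)), (np.float64(1.543), np.float64(19.5))]
avg [(np.float64(-0.462), np.float64(19.9)), (np.float64(-0.112), np.float64(20.0)), (np.float64(1.551), np.float64(19.1))]
axis [537.27560797 -67.36478116] target [547.6582937  -51.45252685]
axis [ 543.56803723 -135.07301798] target [ 553.71628731 -151.13580169]
axis [ 549.8604665  -202.78125481] target [ 532.74309196 -194.53531709]
```

```bash
cat > g.py <<'E'
import sys
from h import *
from scipy.spatial.transform import Rotation as R
L=np.load('lock.npz');O,X,Y=L['O'],L['X'],L['Y'];yaw=np.arctan2(-Y[0],Y[1])
def goal(x,y,z,za,s=None):
    "world mm, jaw angle deg (world)"
    s=s or telemetry.get_state();Rm=np.array(s['eef_rot']);a=np.radians(za)
    zz=np.array([np.cos(a),np.sin(a),0]);yy=np.array([0,0,-1.]);G=np.c_[np.cross(yy,zz),yy,zz]
    d=Rm.T@(np.array([x,y,z])-np.array(s['eef_pos'])*1e3);w=R.from_matrix(Rm.T@G).as_rotvec()
    return np.round(d,1),np.round(w,3)
def dial(i,th,r=19.):
    p=(O+Y*(-.048-.068*i))*1e3+r*(np.cos(th)*X+np.sin(th)*Y);return p[0],p[1],np.degrees(th+yaw)+90
E
python3 - <<'E'
from g import *
x,y,t=dial(0,-.46);print(x,y,t-180);print(goal(x,y,140,t-180))
E
```

```text
555.008097505492 -74.18818314937465 -111.04655622019584
(array([-493.8,   70.4, -260.7]), array([0.001, 0.725, 0.   ]))
```

```bash
python3 -m creep '[[0.25,-494,0,-261,0,0.725,0],[0.25,-494,0,-261,0,0.725,0],[0.25,-494,0,-261,0,0.725,0],[0.25,-494,0,-261,0,0.725,0],[0.25,-494,0,-261,0,0.725,0]]'; python3 - <<'E'
from g import *
x,y,t=dial(0,-.46);print(goal(x,y,140,t-180))
E
```

```text
time: 0.72
eef_pos: [0.3754, -0.2774, 0.2105]
eef_rot: [[-0.932, -0.0, -0.363], [0.363, 0.0, -0.932], [0.0, -1.0, 0.0]]
wrist_force: [1.3, -0.3, -0.3]
opening: 0.252
(array([ -93.7,   70.4, -254.5]), array([-0.   , -0.004,  0.   ]))
```

```bash
python3 -m creep '[[0.25,-94,0,-254,0,0,0],[0.25,-94,0,-254,0,0,0],[0.25,-94,0,-254,0,0,0],[0.25,-94,40,-254,0,0,0],[0.25,-94,70,-254,0,0,0]]'; python3 -m creep '[[0.25,0,0,0,0,0,0]]'; python3 - <<'E'
from g import *
x,y,t=dial(0,-.46);print(goal(x,y,76,t-180))
s=telemetry.get_state();print(s['joint_pos'])
P=eyes.camera_params('wrist');cv2.imwrite('pics/w1.png',eyes.snapshot('wrist')[:,:,::-1])
cv2.imwrite('pics/s1.png',eyes.snapshot('scene')[:,:,::-1])
E
```

```text
time: 1.35
eef_pos: [0.5556, -0.0732, 0.1407]
eef_rot: [[-0.934, 0.003, -0.357], [0.357, -0.0, -0.934], [-0.003, -1.0, -0.001]]
wrist_force: [0.0, -0.6, -0.0]
opening: 0.254
time: 1.48
eef_pos: [0.552, -0.0735, 0.136]
eef_rot: [[-0.934, -0.009, -0.356], [0.356, 0.002, -0.934], [0.009, -1.0, 0.001]]
wrist_force: [-0.3, 0.5, -0.4]
opening: 0.248
(array([-3.6, 60. , -0.5]), array([-0.001,  0.003,  0.009]))
[-1.98753044e-01  1.83473915e-01  1.40784242e+00  4.50143079e-05
  1.55912292e+00  1.73645924e+00]
```

View pics/w1.png

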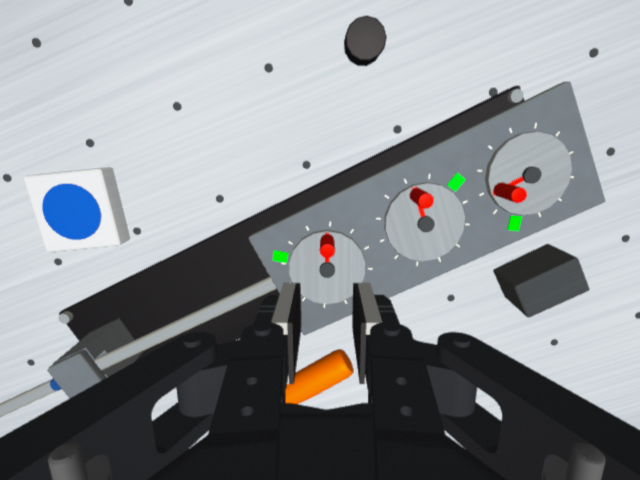

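View pics/s1.png

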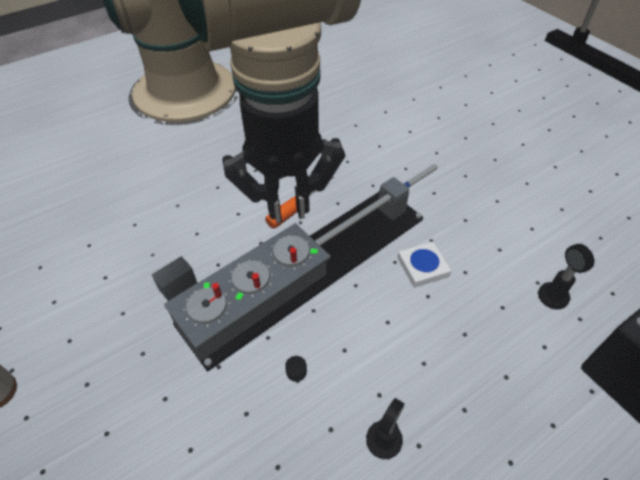

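Wrist view: post a's top, at about (327,250), sits centred between the fingers. I'll cross-check the pose with this sharper camera.

```bash
python3 -m creep '[[0.25,0,0,0,0,0,0]]'; cat > w.py <<'E'
import sys
from g import *
def look(name):
    P=eyes.camera_params('wrist');im=eyes.snapshot('wrist');cv2.imwrite(f'pics/{name}.png',im[:,:,::-1]);return P,im
def hubs(P,im):
    h=cv2.cvtColor(im,cv2.COLOR_RGB2HSV);out=[]
    for i in range(3):
        c=(O+Y*(-.048-.068*i)).copy();c[2]=.072;u=proj('wrist',c,P);print('pred',i,u.round(1),end=' ')
        x0,y0=(u-20).astype(int)
        if min(x0,y0)<0: continue
        sub=cv2.cvtColor(im,cv2.COLOR_RGB2GRAY)[y0:y0+40,x0:x0+40];m=((sub<95)&(h[y0:y0+40,x0:x0+40,1]<110)).astype(np.uint8)
        n,l,st,ce=cv2.connectedComponentsWithStats(m)
        k=[(j,st[j][4]) for j in range(1,n) if 100<st[j][4]<500]
        for j,a in k: 
            uu=ce[j]+[x0,y0];p=ray('wrist',*uu,.072,P);print('hub',uu.round(1),a,(p[:2]*1e3).round(1),end=' ')
        print()
E
python3 - <<'E'
from w import *
P,im=look('w2');hubs(P,im)
for k,c,z in(('red',RED,.095),('grn',GRN,.066)):
    for st,ce,m in blobs(im,*c,amin=40): print(k,st,ce.round(1),(ray('wrist',*ce,z,P)[:2]*1e3).round(1))
g=[(O+Y*(-.048-.068*i))+.03*(np.cos(t)*X+np.sin(t)*Y)+[0,0,.066] for i,t in enumerate((.9,-1.1,2.6))]
print([proj('wrist',q,P).round(1) for q in g])
E
```

```text
time: 1.7
eef_pos: [0.5541, -0.0766, 0.1429]
eef_rot: [[-0.933, 0.003, -0.36], [0.36, -0.001, -0.933], [-0.003, -1.0, -0.0]]
wrist_force: [-0.7, -0.3, 1.3]
opening: 0.248
pred 0 [324.5 273.5] hub [323.6 271.3] 163 [538.9 -67.4] 
pred 1 [419.2 229. ] hub [419.  226.7] 173 [ 545.1 -135.4] 
pred 2 [520.4 181.4] hub [520.6 179. ] 210 [ 551.3 -203.3] 
red [484 181  32  25 462] [501.  194.6] [ 553.1 -180.7]
red [404 191  22  30 342] [414.5 203.6] [ 565.8 -133.6]
red [317 236  14  29 292] [323.5 249.6] [559.1 -75.4]
grn [440 177  18  19 181] [448.2 186. ] [ 561.9 -161.7]
grn [499 218  14  16 176] [505.4 225.6] [ 523.4 -189.4]
grn [271 253  16  12 154] [278.3 258.9] [556.1 -41.3]
[array([281. , 261.7]), array([447.2, 190.2]), array([506.1, 226.3])]
```

```bash
python3 - <<'E'
import numpy as np
L=dict(np.load('lock.npz'));L['O'][0]+=.001;np.savez('lock.npz',**L)
E
cat >> g.py <<'E'
def avg(n=6):
    ps=[];s0=None
    for i in range(n):
        s=telemetry.get_state();ps.append(s['eef_pos']);eyes.snapshot('wrist')
    ps=np.array(ps)*1e3;print('t',s['time'],'pos',ps.mean(0).round(1),'sd',ps.std(0).round(1),'F',np.round(s['wrist_force'],1),'open',round(s['opening'],3))
    s['eef_pos']=ps.mean(0)/1e3;return s
E
python3 - <<'E'
from g import *
s=avg();x,y,t=dial(0,-.46);print(goal(x,y,77,t-180,s))
E
```

```text
t 2.0 pos [553.9 -76.3 142.1] sd [0.1 0.2 0.5] F [0.1 0.1 0.4] open 0.255
(array([-1.2, 65.1, -2.7]), array([ 0.   , -0.   , -0.001]))
```

```bash
python3 -m creep '[[0.25,-1.2,20,-2.7,0,0,0],[0.25,-1.2,45,-2.7,0,0,0],[0.25,-1.2,65,-2.7,0,0,0],[0.25,-1.2,65,-2.7,0,0,0],[0.14,-1.2,65,-2.7,0,0,0]]';  python3 -m creep '[[0.14,0,0,0,0,0,0],[0.14,0,0,0,0,0,0]]'; python3 - <<'E'
from w import *
s=avg();look('w3')
E
```

```text
time: 2.68
eef_pos: [0.5562, -0.0736, 0.0769]
eef_rot: [[-0.933, 0.001, -0.359], [0.359, -0.0, -0.933], [-0.001, -1.0, -0.0]]
wrist_force: [0.4, -0.0, -1.1]
opening: 0.135
time: 2.92
eef_pos: [0.5561, -0.0735, 0.0766]
eef_rot: [[-0.933, 0.001, -0.359], [0.359, -0.0, -0.933], [-0.001, -1.0, -0.0]]
wrist_force: [0.3, -0.3, -0.3]
opening: 0.139
t 3.175 pos [555.9 -73.5  76.2] sd [0.1 0.  0.2] F [-0.3 -0.1  0.4] open 0.137
```

View pics/w3.png

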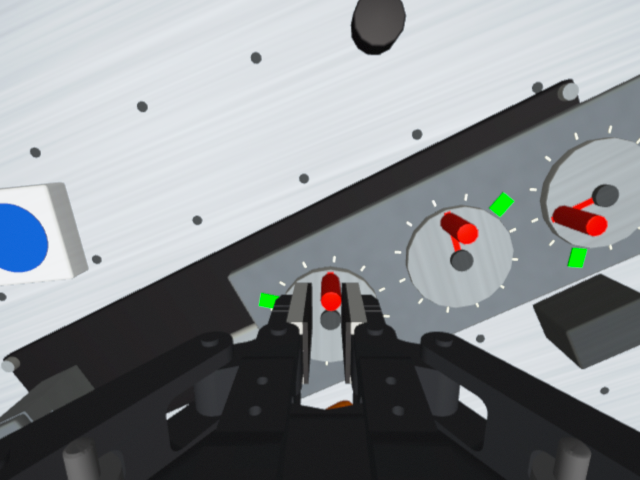

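The post stands between the pads, at about (331,299). Next I'll swing it CCW about dial a's axis.

```bash
python3 -m creep '[[0.14,0.27,0,-3.2,0,-0.17,0],[0.14,1.1,0,-6.3,0,-0.34,0],[0.14,2.4,0,-9.3,0,-0.51,0],[0.14,4.2,0,-12,0,-0.68,0],[0.14,6.5,0,-14.3,0,-0.85,0]]';  python3 -m creep '[[0.14,0.2,0,-2.7,0,-0.14,0],[0.14,0.7,0,-5.3,0,-0.28,0],[0.14,1.6,0,-7.8,0,-0.42,0],[0.14,2.9,0,-10.1,0,-0.56,0],[0.14,2.9,0,-10.1,0,-0.56,0]]'; python3 -m creep '[[0.14,0,0,0,0,0,0],[0.14,0,0,0,0,0,0]]'; python3 - <<'E'
from w import *
s=avg(3);P,im=look('w4');x,y,t=dial(0,.9);print(x,y,goal(x,y,77,t-180,s))
E
```

```text
time: 3.9
eef_pos: [0.5548, -0.0577, 0.0758]
eef_rot: [[-0.883, -0.0, 0.469], [-0.469, -0.0, -0.883], [0.0, -1.0, 0.0]]
wrist_force: [0.2, -1.6, -0.1]
opening: 0.136
time: 4.53
eef_pos: [0.5475, -0.0501, 0.0758]
eef_rot: [[-0.505, -0.0, 0.863], [-0.863, -0.0, -0.505], [0.0, -1.0, 0.0]]
wrist_force: [-0.2, 0.2, -0.4]
opening: 0.143
time: 4.78
eef_pos: [0.5476, -0.0502, 0.0758]
eef_rot: [[-0.505, 0.0, 0.863], [-0.863, -0.0, -0.505], [0.0, -1.0, 0.0]]
wrist_force: [0.4, -0.5, -0.2]
opening: 0.138
t 4.875 pos [547.6 -50.2  75.8] sd [0. 0. 0.] F [ 0.2  0.8 -0.3] open 0.136
548.6582936968441 -51.45252685357397 (array([ 0.5, -1.2,  1.6]), array([-0.   ,  0.049,  0.   ]))
```

View pics/w4.png

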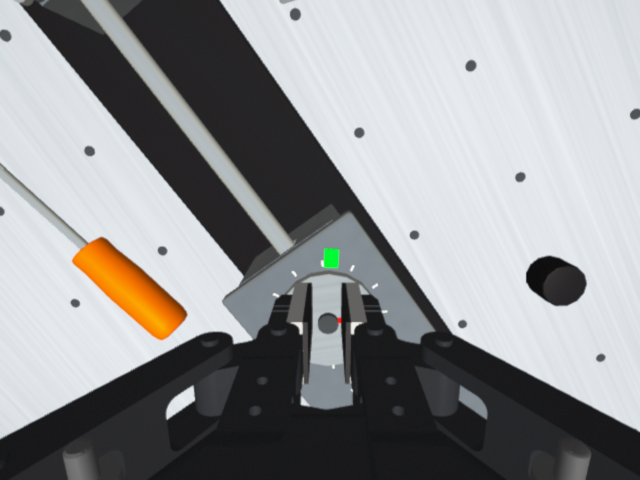

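```bash
python3 - <<'E'
from w import *
s=telemetry.get_state();P=eyes.camera_params('wrist');R_=np.array(s['eef_rot']);p=np.array(s['eef_pos'])
print('cam in tool',(R_.T@(P['T'][:3,3]-p)*1e3).round(1), (R_.T@P['T'][:3,:3]).round(2))
for y in(0,-5,-10,-19,-30):
    print(y,[proj('wrist',p+R_@np.array([x,y,6.])/1e3,P).round(0).tolist() for x in(-11,0,11)])
E
python3 -m creep '[[0.14,0,-15,0,0,0,0],[0.14,0,-50,0,0,0,0],[0.14,0,-70,0,0,0,0],[0.14,0,-70,0,0,0,0]]';python3 - <<'E'
from w import *
P,im=look('w5')
E
```

```text
cam in tool [ -67.  -162.7    0.7] [[ 0.    0.97  0.26]
 [ 0.   -0.26  0.97]
 [ 1.   -0.   -0.  ]]
0 [[338.0, 266.0], [338.0, 288.0], [338.0, 310.0]]
-5 [[338.0, 269.0], [338.0, 292.0], [338.0, 314.0]]
-10 [[339.0, 273.0], [338.0, 297.0], [338.0, 319.0]]
-19 [[339.0, 281.0], [339.0, 306.0], [339.0, 329.0]]
-30 [[340.0, 291.0], [340.0, 318.0], [340.0, 343.0]]
time: 5.48
eef_pos: [0.5488, -0.0504, 0.1486]
eef_rot: [[-0.504, 0.005, 0.864], [-0.864, -0.001, -0.504], [-0.002, -1.0, 0.005]]
wrist_force: [0.4, -0.3, -0.6]
opening: 0.14
```

View pics/w5.png

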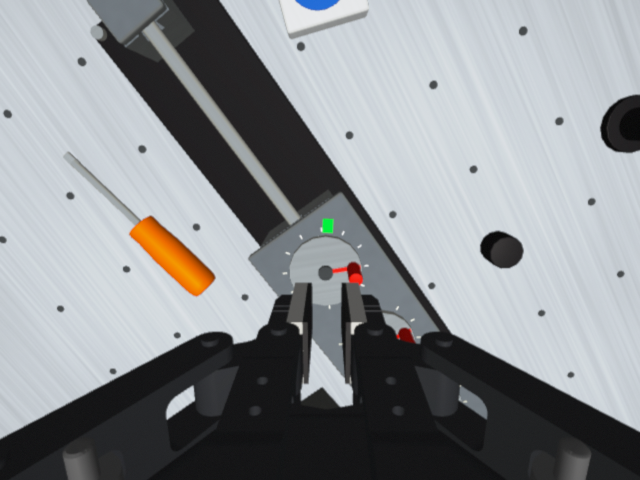

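```bash
python3 - <<'E'
from w import *
p=np.array([.552,-.0735,.136])
for z in(0,.01,.02,.03):print(z,proj('scene',p+[0,0,z]))
s=avg(3);p=s['eef_pos'];R_=np.array(s['eef_rot'])
im=eyes.snapshot('scene')[:,:,::-1].copy()
o=proj('scene',p);print(o)
x0,y0=int(o[0])-60,int(o[1])-60
big=cv2.resize(im[y0:y0+110,x0:x0+130],None,fx=6,fy=5.4,interpolation=cv2.INTER_CUBIC)
for k in range(0,40,10):
    for zz in (-6,6):
        q=proj('scene',p+R_@np.array([0,-k,zz])/1e3);cv2.circle(big,(int((q[0]-x0+.5)*6),int((q[1]-y0+.5)*5.4)),3,(0,255-60*(k//10),255),-1)
cv2.imwrite('pics/s2.png',big)
E
```

```text
0 [289.6508213  227.48249774]
0.01 [289.17405797 222.25457957]
0.02 [288.68474607 216.88906094]
0.03 [288.18238359 211.38043687]
t 5.625 pos [547.5 -50.1 145.7] sd [0.4 0.1 0.8] F [0.4 0.5 0. ] open 0.141
[302.96869842 212.2049421 ]
```

View pics/s2.png

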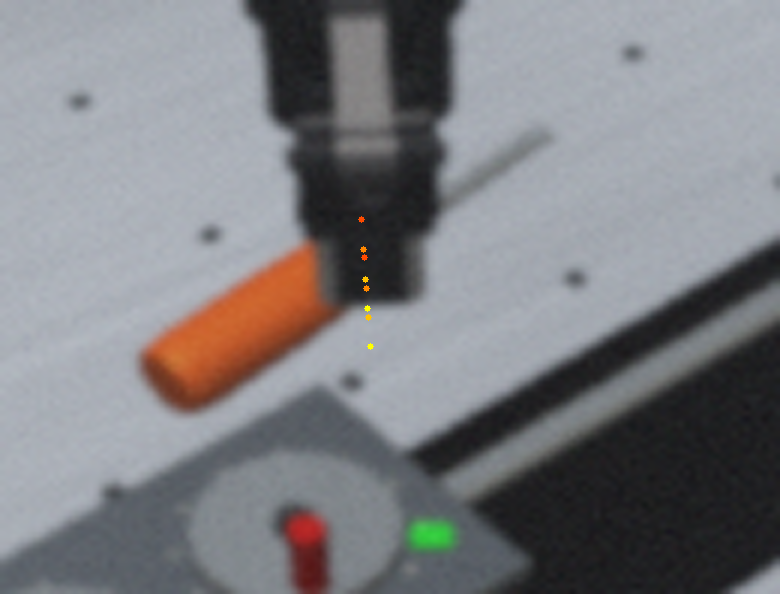

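```bash
cat >> w.py <<'E'
def posts(P,im,nm='wrist'):
    h=cv2.cvtColor(im,cv2.COLOR_RGB2HSV)
    for st,ce,m in blobs(im,*RED,amin=40):
        # post top: bright red face
        v=im[:,:,0]*m; mm=m&(v>=np.percentile(v[m],97)*.88)
        n,l,s2,c2=cv2.connectedComponentsWithStats(mm.astype(np.uint8))
        j=1+np.argmax(s2[1:,4]);u=c2[j];q=ray(nm,*u,.095,P)
        i=int(np.argmin([np.linalg.norm((q-(O+Y*(-.048-.068*k)))[:2]) for k in range(3)]))
        d=q-(O+Y*(-.048-.068*i));print('dial','abc'[i],'px',u.round(1),s2[j,:5],'th',round(np.arctan2(d@Y,d@X),3),'r',round(np.hypot(d@X,d@Y)*1e3,1))
E
python3 - <<'E'
from w import *
s=avg(3);P,im=look('w6');posts(P,im);hubs(P,im)
E
```

```text
t 5.825 pos [547.  -50.1 144.7] sd [0.1 0.  0.1] F [-0.6 -0.4 -0.1] open 0.136
dial a px [359.6 279.7] [353 275  13  12 101] th -0.414 r 20.3
dial b px [400.6 337.7] [399 336   4   4  10] th 0.611 r 21.5
pred 0 [326.9 273.1] hub [327.8 273.2] 160 [538.8 -67.7] 
pred 1 [382.8 346.8] 
pred 2 [433.  412.9]
```

```bash
python3 - <<'E'
from g import *
s=telemetry.get_state();x,y,t=dial(0,-.44);print(goal(x,y,130,t-180,s))
E
```

```text
(array([16. , 15.2, 19.6]), array([0.00e+00, 1.39e+00, 1.00e-03]))
```

```bash
python3 -m creep '[[0.25,3,0,5,0,0.28,0],[0.25,6,0,10,0,0.56,0],[0.25,9,0,15,0,0.84,0],[0.25,13,0,20,0,1.11,0],[0.25,16,15,20,0,1.39,0]]';python3 -m creep '[[0.25,0,0,0,0,0,0],[0.25,0,0,0,0,0,0]]'; python3 - <<'E'
from g import *
s=avg(3);x,y,t=dial(0,-.44);print(goal(x,y,58,t-180,s))
E
```

```text
time: 6.55
eef_pos: [0.5576, -0.0745, 0.1316]
eef_rot: [[-0.995, 0.002, 0.099], [-0.099, -0.001, -0.995], [-0.002, -1.0, 0.001]]
wrist_force: [-0.6, 0.6, -0.5]
opening: 0.249
time: 6.8
eef_pos: [0.5569, -0.074, 0.1311]
eef_rot: [[-0.994, 0.0, 0.109], [-0.109, -0.0, -0.994], [-0.0, -1.0, 0.0]]
wrist_force: [0.4, 0.1, -0.0]
opening: 0.249
t 6.9 pos [557.  -74.  131.3] sd [0.1 0.  0.1] F [-0.2 -0.2 -0.9] open 0.252
(array([ 0.9, 73.3, -0.3]), array([-0.   ,  0.455, -0.001]))
```

```bash
python3 -m creep '[[0.25,1,0,0,0,0.18,0],[0.25,1,5,0,0,0.36,0],[0.25,1,10,0,0,0.455,0],[0.25,1,35,0,0,0.455,0],[0.25,1,58,0,0,0.455,0]]';python3 -m creep '[[0.25,0,6,0,0,0,0],[0.25,0,12,0,0,0,0],[0.25,0,12,0,0,0,0]]'; python3 - <<'E'
from w import *
s=avg(3);P,im=look('w7');x,y,t=dial(0,-.44);print(goal(x,y,58,t-180,s))
E
```

```text
time: 7.58
eef_pos: [0.5561, -0.0741, 0.0727]
eef_rot: [[-0.94, 0.001, -0.341], [0.341, -0.0, -0.94], [-0.001, -1.0, -0.0]]
wrist_force: [0.2, -0.3, -0.2]
opening: 0.249
time: 7.95
eef_pos: [0.556, -0.0742, 0.0613]
eef_rot: [[-0.94, 0.001, -0.342], [0.342, -0.0, -0.94], [-0.001, -1.0, -0.0]]
wrist_force: [-0.0, 0.4, 0.3]
opening: 0.252
t 8.05 pos [556.2 -74.2  61.5] sd [0.1 0.  0.2] F [0.  0.  0.6] open 0.251
(array([ 0.2,  3.5, -0.4]), array([ 0.   , -0.002, -0.001]))
```

View pics/w7.png

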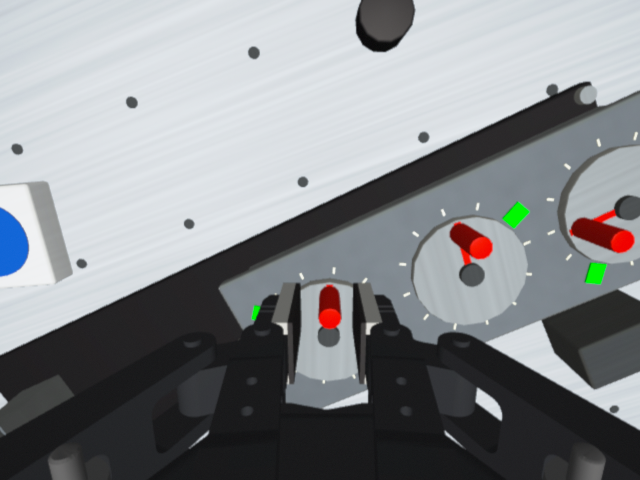

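```bash
python3 -m creep '[[0.25,0,2,0,0,0,0],[0.25,0,4,0,0,0,0],[0.14,0,4,0,0,0,0],[0.14,0,4,0,0,0,0]]';python3 -m creep '[[0.14,0.27,0,-3.2,0,-0.17,0],[0.14,1.1,0,-6.3,0,-0.34,0]]'; python3 - <<'E'
from w import *
s=avg(3);P,im=look('w8');posts(P,im)
E
```

```text
time: 8.65
eef_pos: [0.5557, -0.0742, 0.0568]
eef_rot: [[-0.939, -0.0, -0.343], [0.343, -0.0, -0.939], [0.0, -1.0, 0.0]]
wrist_force: [0.7, 1.1, -0.9]
opening: 0.139
time: 8.9
eef_pos: [0.5563, -0.0689, 0.0567]
eef_rot: [[-1.0, -0.001, -0.005], [0.005, -0.002, -1.0], [0.001, -1.0, 0.002]]
wrist_force: [-2.6, -3.7, 0.9]
opening: 0.138
t 9.0 pos [556.4 -68.6  56.8] sd [0.1 0.2 0. ] F [-2.8 -3.2  0.6] open 0.142
dial b px [512.6 305.4] [502 295  23  21 367] th -0.098 r 20.1
dial a px [330.8 323.3] [320 314  23  20 355] th -0.189 r 20.3
dial c px [633.9 341.6] [627 332  13  19 203] th 1.547 r 20.8
```

View pics/w8.png

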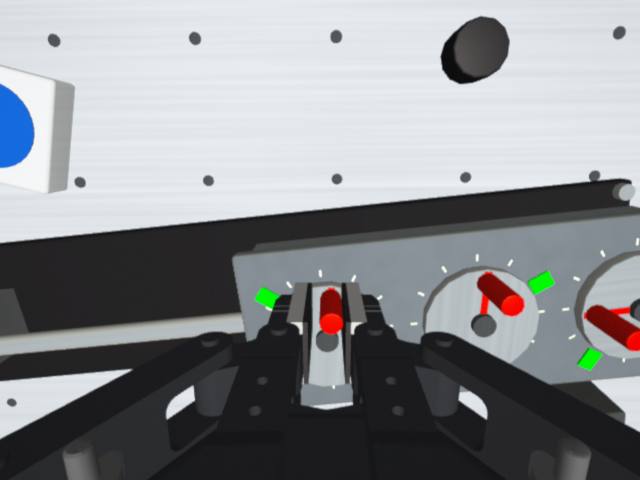

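```bash
python3 -m creep '[[0.14,0.24,0,-3,0,-0.16,0],[0.14,1,0,-6,0,-0.32,0],[0.14,2.2,0,-8.8,0,-0.48,0],[0.14,3.8,0,-11.4,0,-0.64,0],[0.14,5.8,0,-13.6,0,-0.8,0]]';python3 -m creep '[[0.14,0.2,0,-2.5,0,-0.13,0],[0.14,0.6,0,-4.9,0,-0.26,0],[0.14,0.6,0,-4.9,0,-0.26,0],[0.14,0.6,0,-4.9,0,-0.26,0]]'; python3 - <<'E'
from w import *
s=avg(3);P,im=look('w9');posts(P,im);hubs(P,im)
for st,ce,m in blobs(im,*GRN,amin=40): print(st,ce)
E
```

```text
time: 9.72
eef_pos: [0.5515, -0.055, 0.0568]
eef_rot: [[-0.702, 0.001, 0.712], [-0.712, -0.001, -0.702], [0.0, -1.0, 0.002]]
wrist_force: [2.0, -4.9, -0.4]
opening: 0.144
time: 10.22
eef_pos: [0.5477, -0.0515, 0.0569]
eef_rot: [[-0.501, 0.001, 0.866], [-0.866, -0.0, -0.501], [-0.0, -1.0, 0.001]]
wrist_force: [2.3, -4.4, -0.2]
opening: 0.135bash:  1043 Segmentation fault         python3 - <<'E'
from w import *
s=avg(3);P,im=look('w9');posts(P,im);hubs(P,im)
for st,ce,m in blobs(im,*GRN,amin=40): print(st,ce)
E
```

View pics/w9.png

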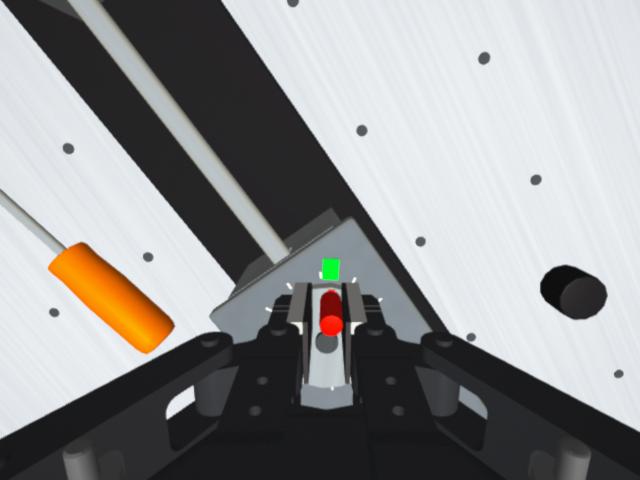

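Dial a's post, at about (331,312), now lines up with the green mark at (331,269). Measuring it:

```bash
sed -i 's/if min(x0,y0)<0: continue/if min(x0,y0)<0 or x0>600 or y0>440: continue/' w.py; cat >> w.py <<'E'
def greens(P,im):
    for st,ce,m in blobs(im,*GRN,amin=60):
        q=ray('wrist',*ce,.066,P);i=int(np.argmin([np.linalg.norm((q-(O+Y*(-.048-.068*k)))[:2]) for k in range(3)]))
        d=q-(O+Y*(-.048-.068*i));print('green','abc'[i],'th',round(np.arctan2(d@Y,d@X),3),'r',round(np.hypot(d@X,d@Y)*1e3,1))
E
python3 - <<'E'
from w import *
s=avg(3);P,im=look('w10');posts(P,im);greens(P,im);hubs(P,im)
E
```

```text
t 10.525 pos [547.5 -51.3  56.9] sd [0. 0. 0.] F [ 1.7 -3.9  0.1] open 0.139
dial a px [330.8 325.4] [320 316  22  20 354] th 0.842 r 19.7
green a th 0.876 r 31.4
pred 0 [325.  340.5] hub [307.1 338.3] 287 [532.  -62.5] hub [326.  342.7] 307 [538.1 -68.5] 
pred 1 [406.9 444.3] 
pred 2 [476.6 532.6]
```

```bash
python3 -m creep '[[0.14,0,0,-0.9,0,-0.05,0],[0.14,0,0,-0.9,0,-0.05,0]]'; python3 - <<'E'
from w import *
s=avg(3);P,im=look('w11');posts(P,im);greens(P,im);hubs(P,im)
E
```

```text
time: 10.88
eef_pos: [0.5466, -0.0508, 0.0569]
eef_rot: [[-0.454, 0.0, 0.891], [-0.891, -0.0, -0.454], [-0.0, -1.0, 0.0]]
wrist_force: [1.6, -4.2, -0.3]
opening: 0.142
t 10.975 pos [546.6 -50.7  56.9] sd [0. 0. 0.] F [ 1.4 -4.6  0.7] open 0.138
dial a px [330.8 325.5] [320 316  22  20 353] th 0.892 r 19.6
green a th 0.876 r 31.3
pred 0 [324.9 340.5] hub [307.1 338.3] 287 [531.8 -62.8] hub [325.9 342.8] 310 [538.1 -68.6] 
pred 1 [400.8 447.6] 
pred 2 [465.1 538.2]
```

```bash
python3 -m creep '[[0.14,0,0,1,0,0,0],[0.25,0,0,1,0,0,0],[0.25,0,-25,1,0,0,0],[0.25,0,-50,1,0,0,0],[0.25,0,-50,1,0,0,0]]'; python3 - <<'E'
from w import *
s=avg(3);P,im=look('w12');posts(P,im);greens(P,im);hubs(P,im)
x,y,t=dial(1,-.11);print(goal(x,y,107,t-180,s))
E
```

```text
time: 11.7
eef_pos: [0.5485, -0.051, 0.1087]
eef_rot: [[-0.453, 0.004, 0.891], [-0.891, -0.0, -0.453], [-0.002, -1.0, 0.003]]
wrist_force: [-0.4, -0.4, 0.7]
opening: 0.247
t 11.8 pos [547.7 -50.9 107.2] sd [0.6 0.  1.2] F [ 0.4 -0.3 -0.4] open 0.252
dial a px [329.3 278.5] [322 271  16  17 210] th 0.889 r 19.4
green a th 0.877 r 31.4
pred 0 [325.  295.8] hub [326.2 296.2] 229 [538.8 -67.9] 
pred 1 [385.1 383.8] 
pred 2 [437.8 460.9] 
(array([68.1,  0.1, 52.4]), array([1.000e-03, 1.118e+00, 1.000e-03]))
```

```bash
python3 -m creep '[[0.25,14,0,10,0,0.18,0],[0.25,28,0,21,0,0.36,0],[0.25,42,0,31,0,0.54,0],[0.25,56,0,42,0,0.72,0],[0.25,68,0,52,0,0.9,0]]'; python3 -m creep '[[0.25,0,0,0,0,0.18,0],[0.25,0,0,0,0,0.22,0],[0.25,0,0,0,0,0.22,0]]';python3 - <<'E'
from w import *
s=avg(3);P,im=look('w13');posts(P,im);greens(P,im);hubs(P,im)
x,y,t=dial(1,-.11);print(goal(x,y,57,t-180,s))
E
```

```text
time: 12.52
eef_pos: [0.5624, -0.1358, 0.1053]
eef_rot: [[-0.981, -0.002, 0.193], [-0.193, 0.001, -0.981], [0.002, -1.0, -0.001]]
wrist_force: [0.7, -0.2, -0.1]
opening: 0.249
time: 12.9
eef_pos: [0.5624, -0.1352, 0.1056]
eef_rot: [[-1.0, -0.002, -0.019], [0.019, 0.001, -1.0], [0.002, -1.0, -0.001]]
wrist_force: [-0.7, -0.4, -0.0]
opening: 0.249
t 13.0 pos [ 562.5 -135.2  105.8] sd [0.1 0.  0.2] F [ 0.3  0.1 -0.8] open 0.248
dial b px [328.8 275.9] [321 268  16  17 205] th -0.121 r 19.9
dial c px [425.2 301.8] [418 295  16  15 186] th 1.543 r 18.8
dial a px [163.8 306.6] [156 300  16  14 178] th 0.851 r 19.2
green b th -1.088 r 31.7
green a th 0.875 r 31.6
green c th 2.597 r 30.6
pred 0 [210.4 306.8] hub [210.2 306.1] 239 [538.7 -67.3] 
pred 1 [328.2 294.5] hub [328.5 294.1] 224 [ 544.8 -135.2] 
pred 2 [448.4 282. ] hub [449.2 281.4] 245 [ 551.2 -203.3] 
(array([-1.1, 48.8,  0.2]), array([ 0.   , -0.001,  0.001]))
```

```bash
python3 -m creep '[[0.25,-1,20,0,0,0,0],[0.25,-1,40,0,0,0,0],[0.25,-1,49,0,0,0,0],[0.14,-1,49,0,0,0,0],[0.14,-1,49,0,0,0,0]]'; python3 -m creep '[[0.14,0.3,0,3.2,0,0.17,0],[0.14,1.1,0,6.3,0,0.34,0],[0.14,2.4,0,9.3,0,0.51,0],[0.14,4.2,0,12,0,0.68,0],[0.14,6.5,0,14.3,0,0.85,0]]';python3 -m creep '[[0.14,0.1,0,1.8,0,0.1,0],[0.14,0.3,0,3.6,0,0.19,0],[0.14,0.3,0,3.6,0,0.19,0]]';python3 - <<'E'
from w import *
s=avg(3);P,im=look('w14');posts(P,im);greens(P,im);hubs(P,im)
E
```

```text
time: 13.72
eef_pos: [0.5645, -0.1356, 0.0588]
eef_rot: [[-1.0, 0.002, -0.02], [0.02, -0.001, -1.0], [-0.002, -1.0, 0.001]]
wrist_force: [0.4, -0.3, -0.3]
opening: 0.139
time: 14.35
eef_pos: [0.5588, -0.1489, 0.0591]
eef_rot: [[-0.641, 0.005, -0.767], [0.767, 0.001, -0.641], [-0.002, -1.0, -0.004]]
wrist_force: [6.6, 3.5, -2.9]
opening: 0.138
time: 14.72
eef_pos: [0.556, -0.1517, 0.0591]
eef_rot: [[-0.488, 0.005, -0.873], [0.873, -0.001, -0.488], [-0.003, -1.0, -0.004]]
wrist_force: [5.8, -0.9, -2.5]
opening: 0.14
t 14.825 pos [ 556.  -151.7   59.1] sd [0. 0. 0.] F [ 6.1  0.3 -3.5] open 0.14
dial c px [391.3 256.6] [380 246  23  22 378] th 1.553 r 18.3
dial b px [321.6 322.8] [311 314  22  19 330] th -0.902 r 20.2
green c th 2.597 r 30.6
green b th -1.086 r 31.8
pred 0 [276.8 452.1] 
pred 1 [333.8 338.3] 
pred 2 [403.  200.1] hub [402.2 198.9] 487 [ 551.4 -203. ]
```

View pics/w14.png

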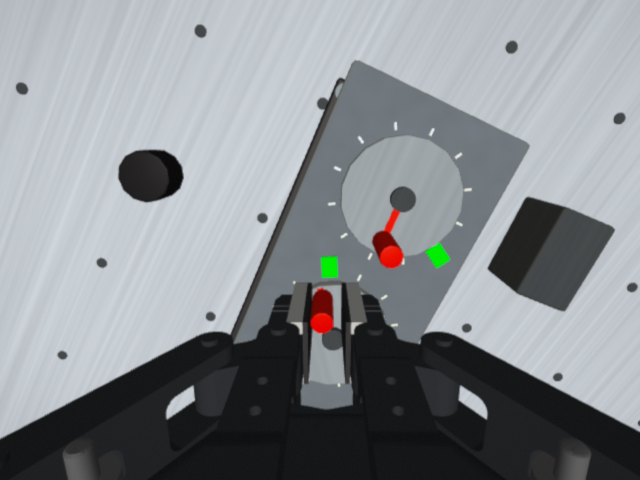

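```bash
python3 -m creep '[[0.14,0.5,0,1.8,0,0.07,0],[0.14,1.2,0,3.3,0,0.15,0],[0.14,1.2,0,3.3,0,0.15,0]]';python3 - <<'E'
from w import *
s=avg(3);P,im=look('w15');posts(P,im);greens(P,im);hubs(P,im)
E
```

```text
time: 15.3
eef_pos: [0.5529, -0.1529, 0.0594]
eef_rot: [[-0.352, 0.006, -0.936], [0.936, -0.002, -0.352], [-0.004, -1.0, -0.005]]
wrist_force: [9.0, -2.0, -4.2]
opening: 0.138
t 15.4 pos [ 552.9 -152.9   59.4] sd [0. 0. 0.] F [ 7.  -1.  -3.1] open 0.139
dial c px [370.8 247.5] [360 237  23  22 386] th 1.556 r 18.3
dial b px [321.4 320.3] [311 311  22  20 328] th -1.068 r 20.2
green c th 2.597 r 30.5
green b th -1.085 r 31.9
pred 0 [295.9 456.1] 
pred 1 [333.  336.4] 
pred 2 [378.6 189.6] hub [377.5 188.4] 486 [ 551.4 -203. ]
```

```bash
python3 -m creep '[[0.14,0.1,0,0.5,0,0.02,0],[0.14,0.1,0,0.5,0,0.02,0]]';python3 -m creep '[[0.14,0,0,-1.2,0,0,0],[0.25,0,0,-1.2,0,0,0],[0.25,0,-25,-1.2,0,0,0],[0.25,0,-50,-1.2,0,0,0],[0.25,0,-50,-1.2,0,0,0]]';python3 - <<'E'
from w import *
s=avg(3);P,im=look('w16');posts(P,im);greens(P,im);hubs(P,im)
x,y,t=dial(2,1.55);print(goal(x,y,107,t-360,s))
E
```

```text
time: 15.75
eef_pos: [0.5525, -0.1531, 0.0594]
eef_rot: [[-0.334, 0.006, -0.942], [0.942, -0.002, -0.334], [-0.004, -1.0, -0.005]]
wrist_force: [8.1, -2.8, -3.3]
opening: 0.144
time: 16.38
eef_pos: [0.5525, -0.1523, 0.1102]
eef_rot: [[-0.335, 0.004, -0.942], [0.942, -0.002, -0.335], [-0.003, -1.0, -0.003]]
wrist_force: [0.5, 0.3, -1.5]
opening: 0.248
t 16.475 pos [ 551.7 -152.   108.6] sd [0.6 0.2 1.3] F [ 0.   0.4 -1. ] open 0.25
dial c px [355.4 215.7] [348 208  16  16 207] th 1.561 r 18.4
dial b px [321.  273.4] [313 266  16  16 203] th -1.096 r 19.6
dial a px [289.3 398.2] [286 395   8   7  32] th -0.926 r 13.8
green c th 2.594 r 30.5
green b th -1.084 r 31.8
pred 0 [302.1 390.7] hub [291.3 392.2] 422 [544.2 -64.2] hub [300.8 391. ] 215 [539.  -66.9] 
pred 1 [329.5 290.9] hub [328.3 290.9] 237 [ 545.2 -134.9] 
pred 2 [361.7 173.4] hub [360.8 172.5] 278 [ 551.5 -203.1] 
(array([-29.2,   1.6,  12.8]), array([-0.001,  0.269,  0.   ]))
```

```bash
python3 -m creep '[[0.25,-15,0,7,0,0.13,0],[0.25,-29,0,13,0,0.269,0],[0.25,-29,0,13,0,0.269,0],[0.25,-29,0,13,0,0.269,0]]';python3 - <<'E'
from w import *
s=avg(4);P,im=look('w17');posts(P,im);greens(P,im);hubs(P,im)
x,y,t=dial(2,1.55);print(goal(x,y,57.5,t-360,s))
E
```

```text
time: 17.08
eef_pos: [0.5486, -0.183, 0.1071]
eef_rot: [[-0.075, -0.001, -0.997], [0.997, 0.001, -0.075], [0.001, -1.0, 0.001]]
wrist_force: [0.4, 0.2, 0.2]
opening: 0.252
t 17.225 pos [ 548.7 -183.   107.4] sd [0.1 0.  0.2] F [ 0.7  0.5 -0.3] open 0.245
dial c px [328.5 271.5] [321 265  16  14 179] th 1.561 r 18.2
dial b px [312.1 329.6] [305 323  15  14 162] th -1.092 r 20.2
green c th 2.594 r 30.5
green b th -1.095 r 31.3
pred 0 [331.9 432.8] 
pred 1 [330.1 337.4] hub [328.7 338. ] 224 [ 545.4 -134.7] 
pred 2 [327.9 225.4] hub [326.5 225.1] 264 [ 551.6 -202.9] 
(array([-0.9, 49.9, -0.7]), array([-0.   ,  0.002,  0.   ]))
```

View pics/w17.png

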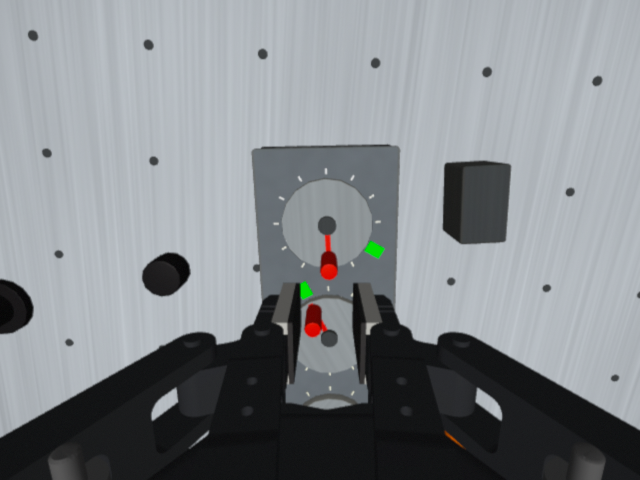

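```bash
python3 -m creep '[[0.25,0,20,-0.5,0,0,0],[0.25,0,40,-0.5,0,0,0],[0.25,0,50,-0.5,0,0,0],[0.14,0,50,-0.5,0,0,0],[0.14,0,50,-0.5,0,0,0]]'; python3 -m creep '[[0.14,-0.3,0,3.2,0,-0.17,0],[0.14,-1.1,0,6.3,0,-0.34,0],[0.14,-2.4,0,9.3,0,-0.51,0],[0.14,-4.2,0,12,0,-0.68,0],[0.14,-6.5,0,14.3,0,-0.85,0]]';python3 -m creep '[[0.14,-0.1,0,1.8,0,-0.1,0],[0.14,-0.4,0,3.8,0,-0.2,0],[0.14,-0.4,0,3.8,0,-0.2,0]]';python3 - <<'E'
from w import *
s=avg(3);P,im=look('w18');posts(P,im);greens(P,im);hubs(P,im)
E
```

```text
time: 17.95
eef_pos: [0.5494, -0.1836, 0.0584]
eef_rot: [[-0.072, 0.0, -0.997], [0.997, -0.0, -0.072], [-0.0, -1.0, -0.0]]
wrist_force: [-1.8, 0.8, -1.7]
opening: 0.14
time: 18.58
eef_pos: [0.5368, -0.1902, 0.0589]
eef_rot: [[-0.801, 0.003, -0.599], [0.599, 0.001, -0.801], [-0.002, -1.0, -0.003]]
wrist_force: [3.9, 4.5, -1.5]
opening: 0.138
time: 18.95
eef_pos: [0.5343, -0.1932, 0.0589]
eef_rot: [[-0.902, 0.002, -0.432], [0.432, 0.002, -0.902], [-0.001, -1.0, -0.002]]
wrist_force: [0.5, 5.8, 1.0]
opening: 0.141
t 19.05 pos [ 534.2 -193.2   58.8] sd [0. 0. 0.] F [-0.   5.1  1.3] open 0.139
dial c px [321.5 319.2] [312 310  21  19 319] th 2.348 r 17.7
dial b px [205.1 320.4] [195 311  21  20 324] th -1.084 r 20.3
dial a px [  4.3 428.9] [  0 422  12  15 131] th 0.819 r 17.6
green b th -1.084 r 31.8
green c th 2.664 r 30.9
green a th 0.878 r 32.7
pred 0 [ 83.6 398.8] 
pred 1 [201.2 331.6] 
pred 2 [332.8 256.5] hub [332.7 255.3] 445 [ 551.3 -203. ]
```

View pics/w18.png

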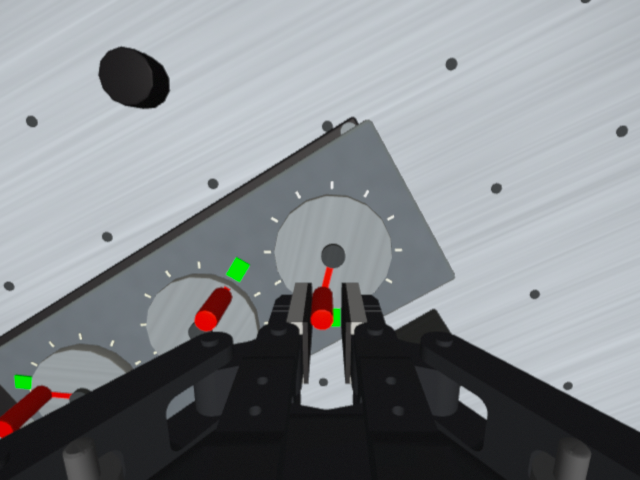

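```bash
python3 -m creep '[[0.14,0,0,2,0,0,0],[0.14,0,0,3.8,0,0,0],[0.14,0,0,3.8,0,0,0]]';python3 - <<'E'
from w import *
s=avg(3);P,im=look('w19');posts(P,im);greens(P,im);hubs(P,im)
E
```

```text
time: 19.52
eef_pos: [0.5323, -0.1963, 0.0587]
eef_rot: [[-0.901, 0.001, -0.433], [0.433, 0.002, -0.901], [0.0, -1.0, -0.002]]
wrist_force: [-0.9, 7.9, 1.1]
opening: 0.142
t 19.625 pos [ 532.3 -196.3   58.7] sd [0. 0. 0.] F [-1.7  6.9  0.6] open 0.141
dial c px [321.6 319.7] [311 310  22  20 328] th 2.559 r 17.7
dial b px [195.1 319.5] [185 310  21  20 327] th -1.085 r 20.3
dial a px [ 52.1 394.4] [ 44 392  18   6  80] th -0.975 r 21.8
green b th -1.083 r 31.8
green a th 0.878 r 32.8
pred 0 [ 75.6 398.1] 
pred 1 [192.8 330.9] 
pred 2 [324.1 255.7] hub [323.9 254.5] 450 [ 551.4 -202.9]
```

```bash
python3 -m creep '[[0.14,0,0,0.7,0,0,0],[0.14,0,0,0.7,0,0,0]]';python3 -m creep '[[0.14,0,0,-1.2,0,0,0],[0.25,0,0,-1.2,0,0,0],[0.25,0,-25,-1.2,0,0,0],[0.25,0,-50,-1.2,0,0,0],[0.25,0,-50,-1.2,0,0,0]]';python3 - <<'E'
from w import *
s=avg(3);P,im=look('w20');posts(P,im);greens(P,im);hubs(P,im)
E
```

```text
time: 19.98
eef_pos: [0.5319, -0.1969, 0.0587]
eef_rot: [[-0.901, 0.001, -0.433], [0.433, 0.002, -0.901], [0.0, -1.0, -0.002]]
wrist_force: [-2.1, 6.9, 2.1]
opening: 0.134
time: 20.6
eef_pos: [0.5335, -0.1982, 0.1104]
eef_rot: [[-0.901, 0.005, -0.434], [0.434, -0.003, -0.901], [-0.006, -1.0, 0.0]]
wrist_force: [0.5, -0.3, -0.5]
opening: 0.251
t 20.7 pos [ 532.7 -197.8  108.7] sd [0.6 0.3 1.3] F [ 0.2 -0.8 -0.5] open 0.248
dial c px [322.  274.3] [315 268  15  14 177] th 2.596 r 17.7
dial b px [225.6 274.6] [218 268  16  14 183] th -1.085 r 20.1
dial a px [ 67.7 361.5] [ 61 356  15  13 148] th 0.851 r 18.8
green b th -1.081 r 31.8
green a th 0.876 r 32.4
pred 0 [126.  344.1] hub [124.6 343.7] 244 [538.9 -66.8] 
pred 1 [220.  288.9] hub [218.9 288.5] 235 [ 545.1 -134.7] 
pred 2 [322.5 228.7] hub [322.3 227.5] 259 [ 551.5 -203. ]
```

View pics/w20.png

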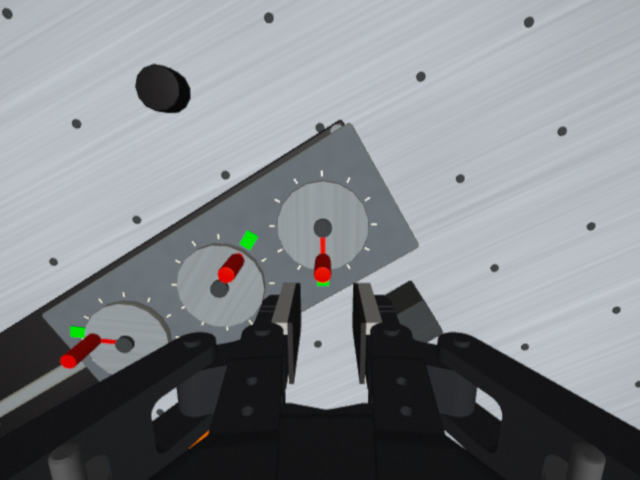

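All three posts point at their marks (a≈0.87, b≈-1.09, c≈2.60). On to the rod.

```bash
python3 - <<'E'
from w import *
p=(O+Y*.118)*1e3;print(p,np.degrees(yaw));print(goal(p[0],p[1],110,np.degrees(yaw)))
E
```

```text
[522.9146777   97.92297344   0.        ] 5.309502355822034
(array([ 135.8,   -3.4, -262.1]), array([ 2.000e-03, -2.112e+00,  1.000e-03]))
```

```bash
python3 -m creep '[[0.4,27,-10,-52,0,-0.18,0],[0.4,54,-10,-105,0,-0.36,0],[0.4,82,-10,-157,0,-0.54,0],[0.4,109,-10,-210,0,-0.72,0],[0.4,136,-10,-262,0,-0.9,0]]';python3 -m creep '[[0.4,0,0,0,0,-0.18,0],[0.4,0,0,0,0,-0.36,0],[0.4,0,0,0,0,-0.54,0],[0.4,0,0,0,0,-0.72,0],[0.4,0,0,0,0,-0.9,0]]';python3 -m creep '[[0.4,0,0,0,0,-0.18,0],[0.4,0,0,0,0,-0.31,0],[0.4,0,0,0,0,-0.31,0]]';python3 - <<'E'
from w import *
s=avg(3);P,im=look('w21')
p=(O+Y*.118)*1e3;print(goal(p[0],p[1],18,np.degrees(yaw),s))
for st,ce,m in blobs(im,*BLU,amin=20): q=ray('wrist',*ce,.048,P)-O;print(st,ce,q@X,q@Y)
E
```

```text
time: 21.42
eef_pos: [0.5225, 0.0995, 0.1167]
eef_rot: [[-0.897, -0.001, 0.441], [-0.441, -0.0, -0.897], [0.001, -1.0, -0.0]]
wrist_force: [0.5, -0.8, -0.0]
opening: 0.4
time: 22.05
eef_pos: [0.5227, 0.0977, 0.1165]
eef_rot: [[-0.212, -0.002, 0.977], [-0.977, -0.0, -0.212], [0.001, -1.0, -0.002]]
wrist_force: [-0.1, -0.2, -0.8]
opening: 0.4
time: 22.42
eef_pos: [0.5228, 0.0977, 0.1167]
eef_rot: [[0.089, -0.002, 0.996], [-0.996, -0.0, 0.089], [0.0, -1.0, -0.002]]
wrist_force: [-0.6, -0.2, -0.1]
opening: 0.397
t 22.525 pos [522.9  97.7 116.9] sd [0.1 0.  0.1] F [0.3 0.2 0.2] open 0.397
(array([-0.3, 98.9,  0.2]), array([ 0.001, -0.005,  0.   ]))
[316 136  18  13 226] [324.57522124 142.11946903] 0.0007146236441667453 0.18252097786695679
[ 447  209   60   58 2720] [476.54007353 237.45919118] 0.09777948377805842 0.12283194337563492
```

View pics/w21.png

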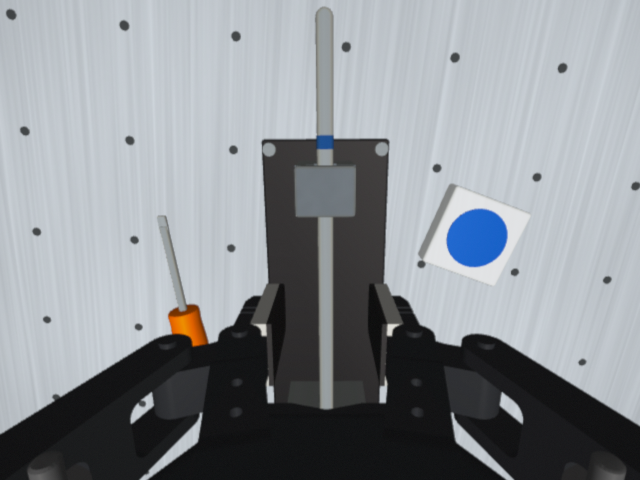

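```bash
python3 -m creep '[[0.4,0,35,0,0,0,0],[0.4,0,65,0,0,0,0],[0.4,0,80,0,0,0,0],[0.4,0,80,0,0,0,0]]';python3 - <<'E'
from w import *
s=avg(2);P,im=look('w22');cv2.imwrite('pics/s22.png',cv2.resize(eyes.snapshot('scene')[120:260,260:460,::-1],None,fx=4,fy=4,interpolation=cv2.INTER_CUBIC))
p=(O+Y*.118)*1e3;print(goal(p[0],p[1],18,np.degrees(yaw),s))
E
```

```text
time: 23.12
eef_pos: [0.5228, 0.0977, 0.0371]
eef_rot: [[0.09, -0.002, 0.996], [-0.996, -0.0, 0.09], [0.0, -1.0, -0.002]]
wrist_force: [0.0, 0.5, 0.3]
opening: 0.403
t 23.175 pos [523.1  97.7  37.7] sd [0.4 0.  0.6] F [ 0.6 -0.5  0.1] open 0.398
(array([-0.2, 19.7, -0.2]), array([-0.   , -0.003,  0.   ]))
```

View pics/w22.png

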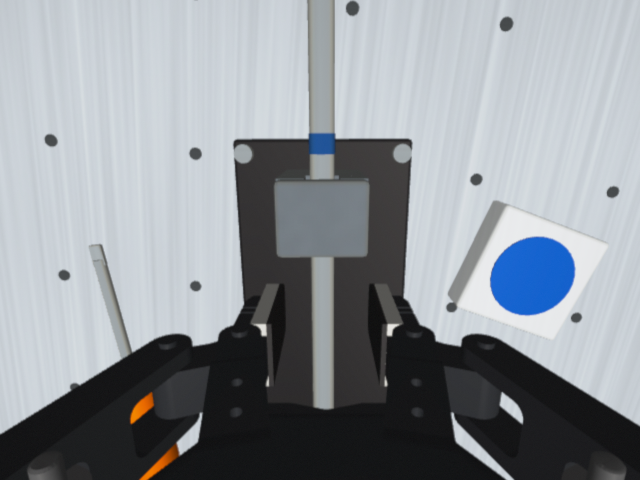

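View pics/s22.png

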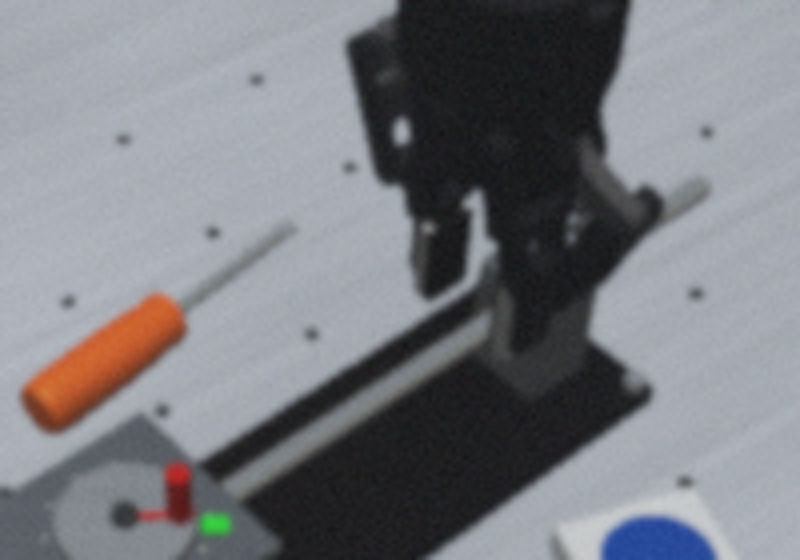

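```bash
python3 -m creep '[[0.4,0,12,0,0,0,0],[0.4,0,22,0,0,0,0],[0.4,0,22,0,0,0,0]]';python3 -m creep '[[0,0,0,0,0,0,0],[0,0,0,0,0,0,0],[0,0,0,0,0,0,0],[0,0,0,0,0,0,0]]';python3 - <<'E'
from w import *
s=avg(2);P,im=look('w23')
E
```

```text
time: 23.7
eef_pos: [0.5223, 0.0976, 0.0143]
eef_rot: [[0.09, -0.003, 0.996], [-0.996, -0.0, 0.09], [0.0, -1.0, -0.003]]
wrist_force: [-0.1, -0.2, 0.0]
opening: 0.398
time: 24.2
eef_pos: [0.5235, 0.0978, 0.0161]
eef_rot: [[0.09, 0.001, 0.996], [-0.996, -0.0, 0.09], [0.0, -1.0, 0.001]]
wrist_force: [0.1, -0.0, 2.0]
opening: 0.086
t 24.25 pos [523.5  97.8  16.1] sd [0. 0. 0.] F [-0.2  0.6  1.7] open 0.088
```

View pics/w23.png

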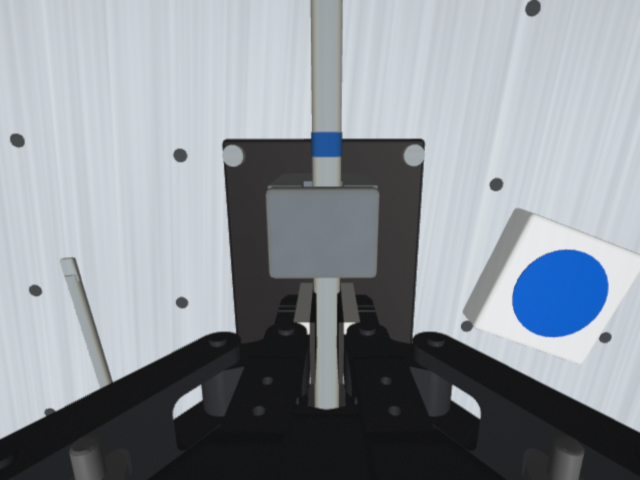

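```bash
python3 -m creep '[[0,5,0,0,0,0,0],[0,10,0,0,0,0,0],[0,15,0,0,0,0,0],[0,20,0,0,0,0,0],[0,25,0,0,0,0,0]]';python3 - <<'E'
from w import *
s=avg(2);P,im=look('w24');q=s['eef_pos']-O;print(q@X,q@Y)
for st,ce,m in blobs(im,*BLU,amin=20): q=ray('wrist',*ce,.048,P)-O;print(st,ce,q@X,q@Y)
E
```

```text
time: 24.98
eef_pos: [0.5258, 0.0727, 0.0161]
eef_rot: [[0.09, 0.001, 0.996], [-0.996, 0.0, 0.09], [-0.0, -1.0, 0.001]]
wrist_force: [0.2, 4.1, 4.6]
opening: 0.089
t 25.025 pos [525.8  72.4  16.1] sd [0.  0.3 0. ] F [0.1 2.8 5.4] open 0.089
0.0005220575899661187 0.0923147392100582
[ 520  192  100   95 7246] [569.39897875 239.22729782] 0.08994719449773819 0.12315989970884184
```

```bash
python3 -m creep '[[0,7,-0.5,0,0,0,0],[0,14,-0.5,0,0,0,0],[0,21,-0.5,0,0,0,0],[0,28,-0.5,0,0,0,0],[0,35,-0.5,0,0,0,0]]'; python3 - <<'E'
from w import *
s=avg(2);P,im=look('w25');q=s['eef_pos']-O;print(q@X,q@Y)
cv2.imwrite('pics/s25.png',cv2.resize(eyes.snapshot('scene')[120:330,160:460,::-1],None,fx=2.6,fy=2.6,interpolation=cv2.INTER_CUBIC))
E
```

```text
time: 25.75
eef_pos: [0.5286, 0.0374, 0.0161]
eef_rot: [[0.09, -0.0, 0.996], [-0.996, -0.0, 0.09], [0.0, -1.0, -0.0]]
wrist_force: [-0.9, 2.1, 2.5]
opening: 0.087
t 25.8 pos [528.6  37.   16.1] sd [0.  0.4 0. ] F [-0.2 -0.5  3. ] open 0.087
6.434413216117527e-05 0.056811548216810254
```

View pics/s25.png

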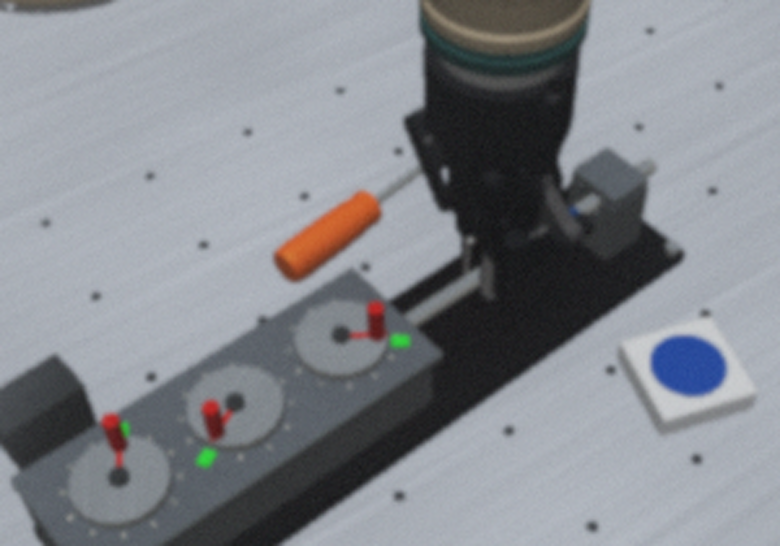

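```bash
python3 -m creep '[[0,7,0,0,0,0,0],[0,14,0,0,0,0,0],[0,21,0,0,0,0,0],[0,28,0,0,0,0,0],[0,34,0,0,0,0,0]]'; python3 - <<'E'
from w import *
s=avg(2);P,im=look('w26');q=s['eef_pos']-O;print(q@X,q@Y)
for st,ce,m in blobs(im,*BLU,amin=20): q=ray('wrist',*ce,.048,P)-O;print(st,ce,q@X,q@Y)
cv2.imwrite('pics/s26.png',cv2.resize(eyes.snapshot('scene')[120:330,160:460,::-1],None,fx=2.6,fy=2.6,interpolation=cv2.INTER_CUBIC))
E
```

```text
time: 26.58
eef_pos: [0.5317, 0.0036, 0.0162]
eef_rot: [[0.09, -0.0, 0.996], [-0.996, -0.0, 0.09], [0.0, -1.0, -0.0]]
wrist_force: [0.3, 1.4, 0.3]
opening: 0.087
t 26.625 pos [531.7   3.3  16.2] sd [0.  0.3 0. ] F [-0.1 -1.3 -0.1] open 0.086
3.5185003580346166e-07 0.022933709634925005
[ 544   11   96  119 9340] [595.20910064  71.3869379 ] 0.08851540304010054 0.11003619122981313
[311 132  31  25 754] [326.0198939  144.11140584] 0.001458178650855668 0.08762118379073663
```

View pics/s26.png

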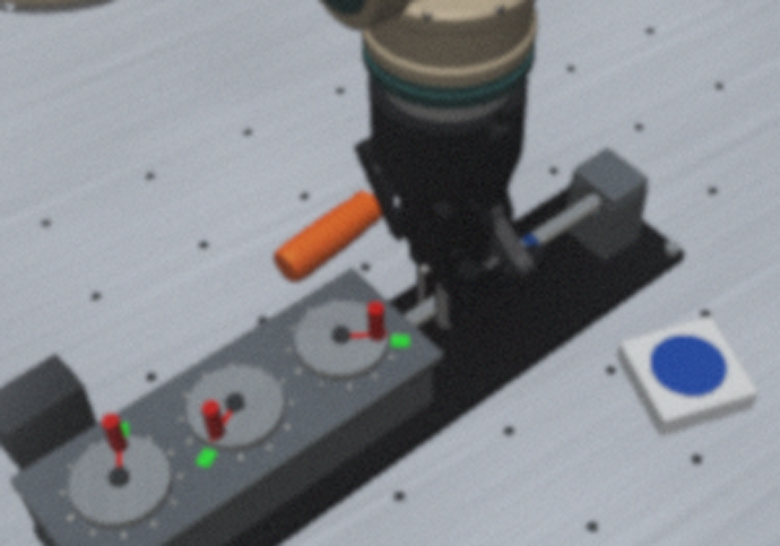

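View pics/w26.png

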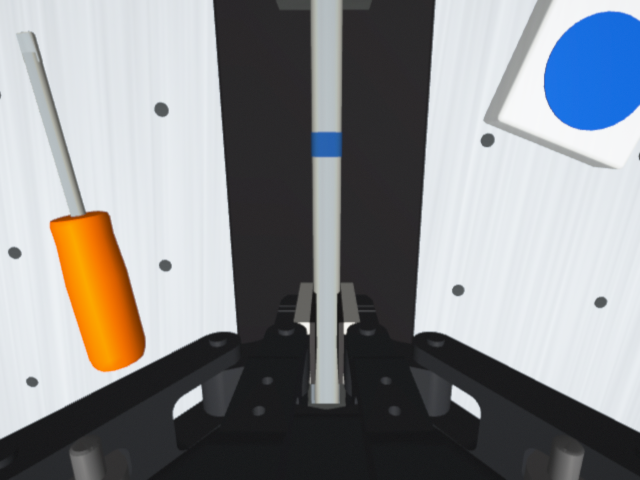

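```bash
python3 -m creep '[[0.35,0,0,0,0,0,0],[0.35,0,0,0,0,0,0],[0.35,0,0,0,0,0,0],[0.35,-15,0,0,0,0,0],[0.35,-35,0,0,0,0,0]]'; python3 -m creep '[[0.35,-20,0,0,0,0,0],[0.35,-40,0,0,0,0,0],[0.35,-59,0,0,0,0,0],[0.35,-59,0,0,0,0,0],[0.35,-59,0,0,0,0,0]]'; python3 - <<'E'
from w import *
s=avg(2);P,im=look('w27');q=s['eef_pos']-O;print(q@X,q@Y)
cv2.imwrite('pics/t27.png',cv2.resize(eyes.snapshot('scene')[120:330,160:460,::-1],None,fx=2.6,fy=2.6,interpolation=cv2.INTER_CUBIC))
E
```

```text
time: 27.4
eef_pos: [0.5285, 0.04, 0.0163]
eef_rot: [[0.09, 0.0, 0.996], [-0.996, 0.0, 0.09], [-0.0, -1.0, 0.0]]
wrist_force: [-0.2, -0.3, 0.2]
opening: 0.353
time: 28.02
eef_pos: [0.5233, 0.0976, 0.0162]
eef_rot: [[0.091, 0.0, 0.996], [-0.996, -0.0, 0.091], [0.0, -1.0, -0.0]]
wrist_force: [0.2, -0.2, 0.3]
opening: 0.345
t 28.075 pos [523.3  97.4  16.2] sd [0.  0.1 0. ] F [-0.4 -1.1  0.1] open 0.351
0.0003098521637912039 0.11748796859437595
```

View pics/t27.png

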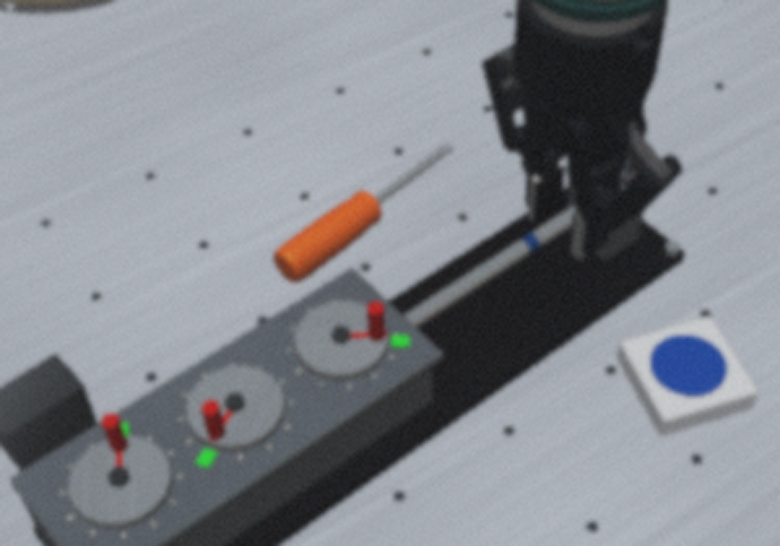

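View pics/w27.png

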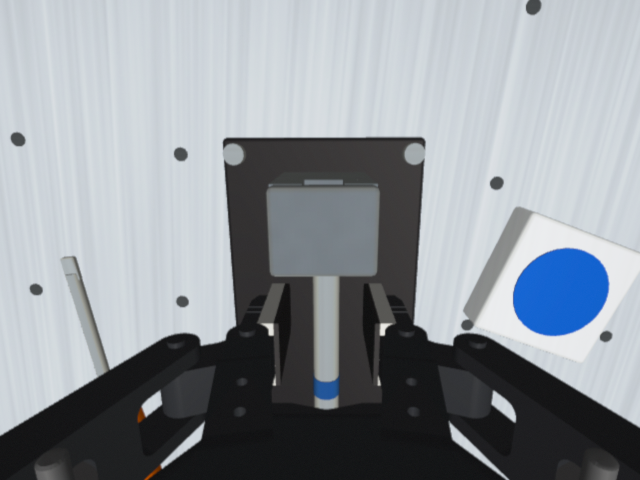

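The rod is where I left it, with its tail in the bridge and its band in front of the fingers. Gripping again and pushing.

```bash
python3 -m creep '[[0,0,0,0,0,0,0],[0,0,0,0,0,0,0],[0,0,0,0,0,0,0],[0,0,0,0,0,0,0]]'; python3 -m creep '[[0,5,0,0,0,0,0],[0,11,0,0,0,0,0],[0,17,0,0,0,0,0],[0,23,0,0,0,0,0],[0,29,0,0,0,0,0]]'; python3 - <<'E'
from w import *
s=avg(2);q=s['eef_pos']-O;print(q@X,q@Y)
E
```

```text
time: 28.72
eef_pos: [0.5234, 0.0975, 0.0164]
eef_rot: [[0.09, 0.0, 0.996], [-0.996, -0.0, 0.09], [0.0, -1.0, 0.0]]
wrist_force: [0.3, -2.4, 1.2]
opening: 0.085
time: 29.35
eef_pos: [0.5258, 0.0683, 0.0161]
eef_rot: [[0.09, -0.0, 0.996], [-0.996, -0.0, 0.09], [0.0, -1.0, -0.0]]
wrist_force: [-0.2, 1.2, 1.2]
opening: 0.084
t 29.4 pos [525.8  68.   16.1] sd [0.  0.3 0. ] F [-0.3 -1.  -0.2] open 0.092
9.298662100506137e-05 0.08792294839512506
```

```bash
python3 -m creep '[[0,6,0,0,0,0,0],[0,12,0,0,0,0,0],[0,18,0,0,0,0,0],[0,24,0,0,0,0,0],[0,30,0,0,0,0,0]]'; python3 -m creep '[[0,5,0,0,0,0,0],[0,10,0,0,0,0,0],[0,15,0,0,0,0,0],[0,20,0,0,0,0,0]]'; python3 - <<'E'
from w import *
s=avg(2);q=s['eef_pos']-O;print(q@X,q@Y);look('w28')
cv2.imwrite('pics/s28.png',cv2.resize(eyes.snapshot('scene')[120:330,160:460,::-1],None,fx=2.6,fy=2.6,interpolation=cv2.INTER_CUBIC))
E
```

```text
time: 30.08
eef_pos: [0.5287, 0.0386, 0.0163]
eef_rot: [[0.09, 0.0, 0.996], [-0.996, -0.0, 0.09], [0.0, -1.0, 0.0]]
wrist_force: [-0.2, 1.4, -0.3]
opening: 0.094
time: 30.58
eef_pos: [0.5305, 0.0188, 0.0164]
eef_rot: [[0.09, 0.0, 0.996], [-0.996, -0.0, 0.09], [0.0, -1.0, 0.0]]
wrist_force: [-0.2, 2.2, 2.3]
opening: 0.089
t 30.625 pos [530.5  18.5  16.3] sd [0.  0.3 0. ] F [-0.8  1.1  0.3] open 0.087
0.00020500322596333055 0.038253060285525047
```

View pics/s28.png

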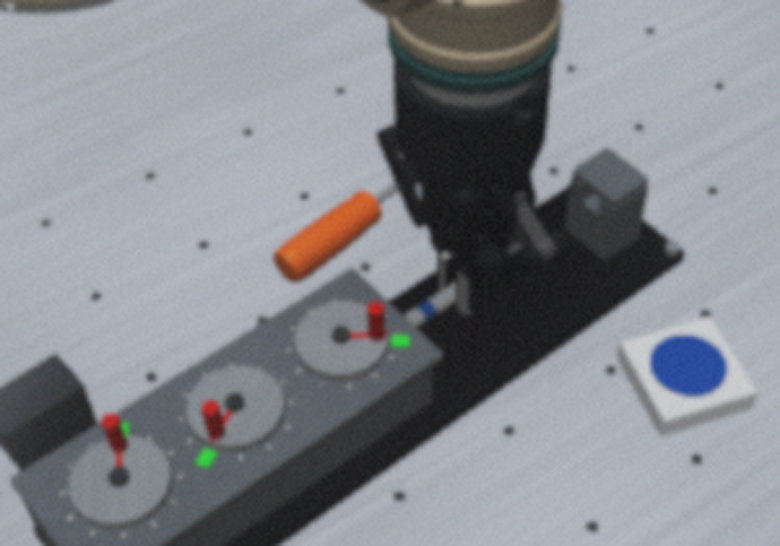

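View pics/w28.png

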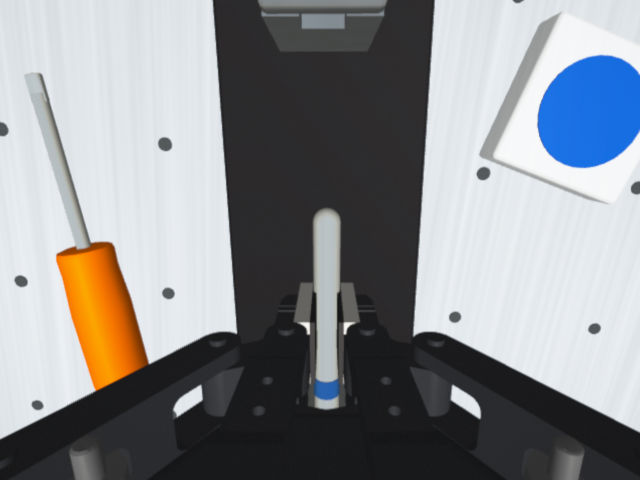

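```bash
python3 -m creep '[[0,3,0,0,0,0,0],[0,6,0,0,0,0,0],[0,9,0,0,0,0,0],[0,11,0,0,0,0,0]]'; python3 -m creep '[[0,1,0,0,0,0,0],[0,1,0,0,0,0,0]]'; python3 -m creep '[[0,1,0,0,0,0,0],[0,1,0,0,0,0,0]]'
```

```text
time: 31.28
eef_pos: [0.5314, 0.0081, 0.0163]
eef_rot: [[0.09, 0.0, 0.996], [-0.996, 0.0, 0.09], [-0.0, -1.0, 0.0]]
wrist_force: [-0.1, 3.1, 2.1]
opening: 0.086
time: 31.52
eef_pos: [0.5315, 0.007, 0.0163]
eef_rot: [[0.09, 0.0, 0.996], [-0.996, -0.0, 0.09], [0.0, -1.0, 0.0]]
wrist_force: [-0.5, 1.3, 2.2]
opening: 0.087
time: 31.78
eef_pos: [0.5316, 0.0061, 0.0163]
eef_rot: [[0.09, 0.0, 0.996], [-0.996, -0.0, 0.09], [0.0, -1.0, 0.0]]
wrist_force: [-0.4, 2.2, 2.6]
opening: 0.087
```

```bash
python3 -m creep '[[0,0.7,0,0,0,0,0],[0,0.7,0,0,0,0,0]]'
```

```text
time: 32.02
eef_pos: [0.5317, 0.0054, 0.0163]
eef_rot: [[0.09, 0.0, 0.996], [-0.996, -0.0, 0.09], [0.0, -1.0, 0.0]]
wrist_force: [-0.2, 3.0, 2.8]
opening: 0.09
```

```bash
for i in 1; do python3 -m creep '[[0,0.7,0,0,0,0,0],[0,0.7,0,0,0,0,0]]' | egrep 'eef_pos|force'; done; python3 -m creep '[[0,0.7,0,0,0,0,0],[0,0.7,0,0,0,0,0]]' | egrep 'eef_pos|force'
```

```text
eef_pos: [0.5317, 0.0047, 0.0163]
wrist_force: [-0.2, 2.4, 2.6]
eef_pos: [0.5318, 0.004, 0.0163]
wrist_force: [-0.6, 2.6, 2.3]
```

```bash
python3 -m creep '[[0,0.7,0,0,0,0,0],[0,0.7,0,0,0,0,0]]' | egrep 'eef_pos|force'; python3 -m creep '[[0,0.7,0,0,0,0,0],[0,0.7,0,0,0,0,0]]' | egrep 'eef_pos|force'
```

```text
eef_pos: [0.5318, 0.0033, 0.0163]
wrist_force: [-0.3, 2.6, 2.8]
eef_pos: [0.5319, 0.0028, 0.0163]
wrist_force: [0.3, 3.6, 3.1]
```

```bash
python3 - <<'E'
from w import *
s=telemetry.get_state();q=s['eef_pos']-O;print(q@Y);look('w29')
im=eyes.snapshot('scene');cv2.imwrite('pics/s29.png',cv2.resize(im[200:280,260:380,::-1],None,fx=6,fy=6,interpolation=cv2.INTER_CUBIC))
E
```

```text
0.022418438580340053
```

View pics/s29.png

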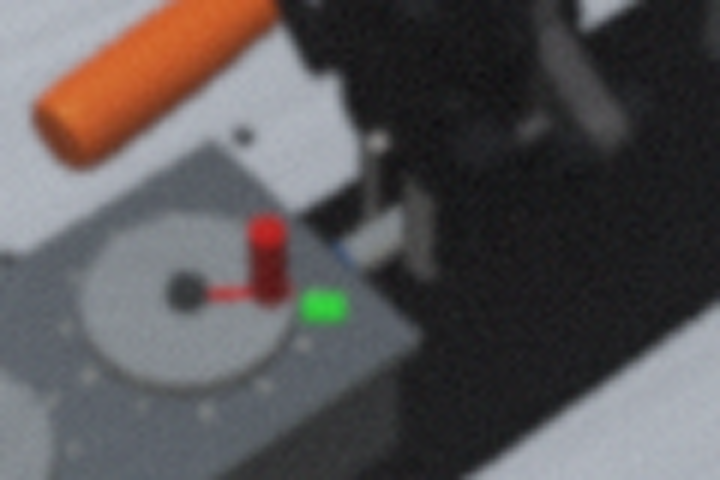

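```bash
python3 -m creep '[[0,0.6,0,0,0,0,0],[0,0.6,0,0,0,0,0]]' | egrep 'eef_pos|force'; python3 -m creep '[[0,0.6,0,0,0,0,0],[0,0.6,0,0,0,0,0]]' | egrep 'eef_pos|force'
```

```text
eef_pos: [0.5319, 0.0026, 0.0163]
wrist_force: [-0.7, 6.0, 2.9]
eef_pos: [0.5319, 0.0026, 0.0163]
wrist_force: [-1.2, 8.1, 3.4]
```

```bash
python3 -m creep '[[0,1,0,0,0,0,0],[0,1,0,0,0,0,0]]' | egrep 'eef_pos|force'; python3 -m creep '[[0,1,0,0,0,0,0],[0,1,0,0,0,0,0]]' | egrep 'eef_pos|force'; python3 - <<'E'
from w import *
look('w30')
im=eyes.snapshot('top');cv2.imwrite('pics/t30.png',cv2.resize(im[230:310,240:360,::-1],None,fx=6,fy=6,interpolation=cv2.INTER_CUBIC))
E
```

```text
eef_pos: [0.5319, 0.0025, 0.0163]
wrist_force: [-0.5, 11.7, 2.9]
eef_pos: [0.5319, 0.0024, 0.0163]
wrist_force: [-0.5, 16.2, 4.2]
```

View pics/w30.png

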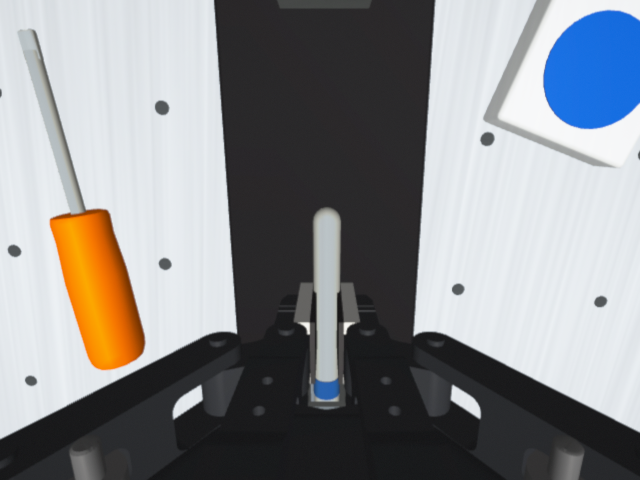

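```bash
python3 -m creep '[[0,-2,0,0,0,0,0],[0,-2,0,0,0,0,0]]' | egrep 'eef_pos|force'; python3 -m creep '[[0.35,0,0,0,0,0,0],[0.35,0,0,0,0,0,0],[0.35,0,0,0,0,0,0],[0.35,0,-20,0,0,0,0],[0.35,0,-60,0,0,0,0]]'; python3 -m creep '[[0.35,0,-50,0,0,0,0],[0.35,-60,-100,0,0,0,0],[0.35,-100,-100,0,0,0,0],[0.35,-100,-100,0,0,0,0]]'; python3 - <<'E'
from w import *
s=avg(3);P,im=look('w31');posts(P,im);greens(P,im);hubs(P,im)
for st,ce,m in blobs(im,*BLU,amin=20): q=ray('wrist',*ce,.048,P)-O;print(st,ce,q@X,q@Y)
cv2.imwrite('pics/t31.png',eyes.snapshot('top')[:,:,::-1]);cv2.imwrite('pics/s31.png',cv2.resize(eyes.snapshot('scene')[120:360,140:480,::-1],None,fx=2.3,fy=2.3,interpolation=cv2.INTER_CUBIC))
E
```

```text
eef_pos: [0.5319, 0.0025, 0.0163]
wrist_force: [-0.4, 7.2, 3.9]
time: 35.1
eef_pos: [0.5306, 0.0012, 0.0751]
eef_rot: [[0.09, -0.004, 0.996], [-0.996, -0.0, 0.09], [-0.0, -1.0, -0.004]]
wrist_force: [0.8, -0.6, 0.5]
opening: 0.352
time: 35.6
eef_pos: [0.5231, 0.1037, 0.1776]
eef_rot: [[0.094, 0.003, 0.996], [-0.996, 0.0, 0.094], [-0.0, -1.0, 0.003]]
wrist_force: [-0.5, 0.1, 0.0]
opening: 0.349
t 35.7 pos [522.9 102.2 176.7] sd [0.1 1.1 0.7] F [-1.1  0.1  0.3] open 0.349
green a th 0.879 r 31.4
pred 0 [325.4 424.8] 
pred 1 [325.7 488.1] pred 2 [326. 545.] [ 426  200   50   48 1862] [450.41407089 223.66970999] 0.10001618543274415 0.12163340644821764
[321 364  12   9  83] [326.8313253  367.85542169] 0.0013626038431879257 -0.008839478322540728
```

View pics/w31.png

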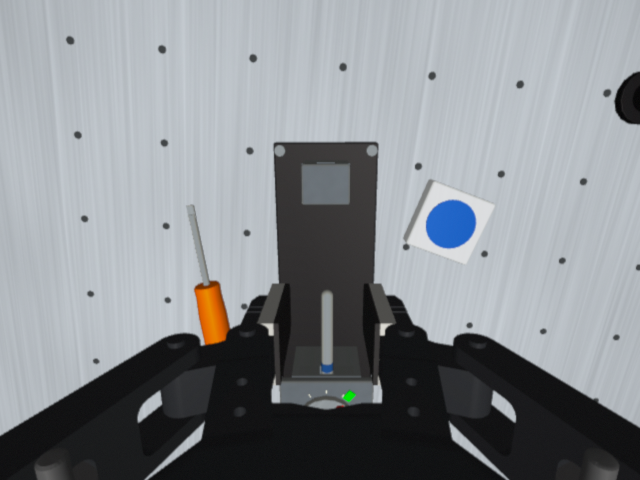

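View pics/s31.png

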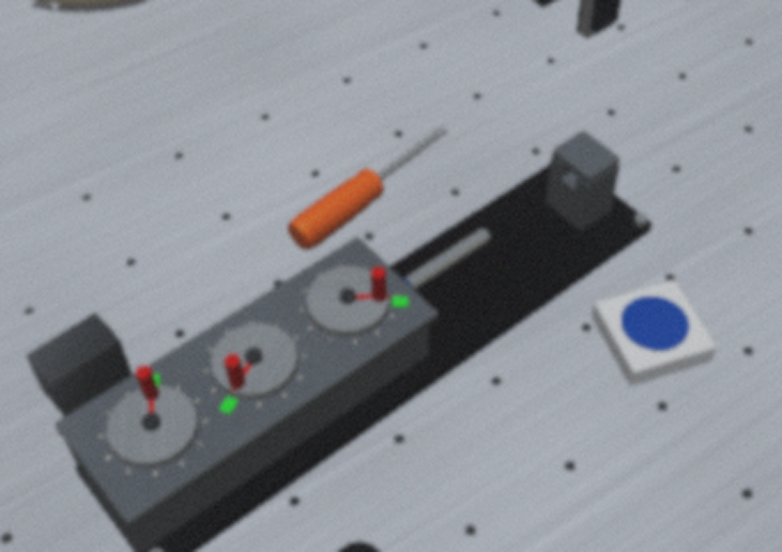

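The rod is home, with its blue band at the housing face. Last, I'll look at the dials from above.

```bash
python3 -m creep '[[0.35,-40,-30,0,0,0,0],[0.35,-40,-30,0,0,0,0],[0.35,-40,-30,0,0,0.0,0]]'|head -1; python3 -m creep '[[0.35,50,-60,0,0,0,0],[0.35,100,-60,0,0,0,0],[0.35,150,-60,0,0,0,0],[0.35,200,-60,0,0,0,0],[0.35,250,-60,0,0,0,0]]'|head -2;python3 -m creep '[[0.35,50,0,0,0,0,0],[0.35,100,0,0,0,0,0],[0.35,120,0,0,0,0,0],[0.35,120,0,0,0,0,0],[0.35,120,0,0,0,0,0]]'|head -2; python3 - <<'E'
from w import *
s=avg(3);P,im=look('w32');posts(P,im);greens(P,im);hubs(P,im)
E
```

```text
time: 36.28
time: 36.9
eef_pos: [0.5412, -0.1109, 0.265]
time: 37.52
eef_pos: [0.5528, -0.2265, 0.2662]
t 37.625 pos [ 552.9 -226.3  266.4] sd [0.1 0.1 0.2] F [ 0.   0.5 -0.1] open 0.355
dial a px [332.5  16.6] [329  12   8  10  34] th 0.186 r 6.7
dial b px [333.9 127.2] [328 117  12  18  85] th -1.088 r 17.3
dial c px [307.3 177.9] [303 174   9   9  54] th 2.58 r 18.2
green b th -1.084 r 31.8
green c th 2.593 r 30.5
pred 0 [324.4  26.7] hub [325.5  26.7] 130 [539.2 -67.3] 
pred 1 [324.6 110.4] 
pred 2 [324.8 185.7]
```

View pics/w32.png

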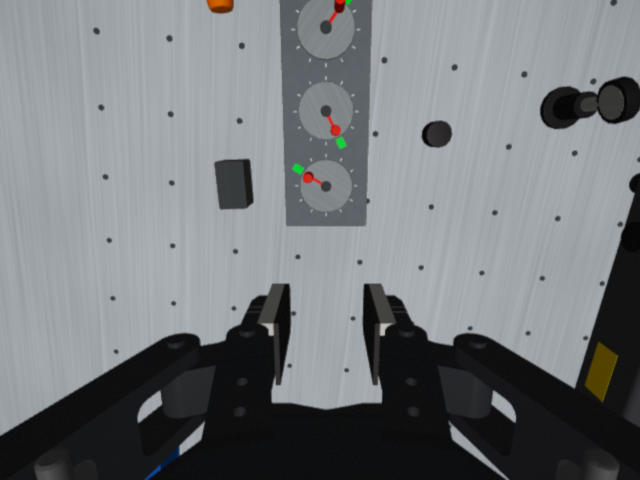

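All three arms point at their green marks: a near (340,5), b near (335,131) and c near (308,178). The gripper is clear of the lock, so I'm handing in.

```bash
python3 -c "
from plant import job_done;print(job_done())"
```

```text
the job is handed in; nothing more can be done
None
```

The lock is closed: all three dials are on their marks, the rod is fully home, and I handed in at about 38 s with the gripper open and clear of everything.

- **Dials:** I turned each one by its post with the fingers partly closed around it. Before the rod was pushed, the wrist camera read a ≈ 0.85–0.89 (mark 0.9), b ≈ -1.09 (mark -1.1) and c ≈ 2.60 (mark 2.6). In the last picture b read -1.09 and c 2.58. Dial a was cut off at the picture's edge, so its automatic reading there was useless. By eye its arm still points at its mark.
- **Rod:** I pushed it 95 mm, took hold again near the bridge, and pushed about 95 mm more. It then stopped moving while the force rose from about 3 N to 16 N. After I let go, the blue band lies just outside the housing's face.
- **First try at dial a:** My first swing passed above the post without turning the dial, because the fingertips were about 20 mm higher than I had taken the tool point to mean. I lowered the tool and repeated it.
- **Rest of the bench:** Nothing else looked moved in the final views. The highest wrist force I saw was about 17 N.

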